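# Assemble the thrust bearing of an inspection turntable

## Task

Put the small inspection turntable together on its dark base: over the upright spindle go the wide lower race, then the brass ball cage, then the narrow upper race, and last the round graduated plate, which caps the spindle. Every part goes on the same way up as it lies now and must sit flat, fully down on the one below; then let go of everything.

Things in the scene. Friction and masses are not known exactly. Their poses are not given: they have to be found in the camera images.
- spindle_seat (a point): Point on the spindle's axis at the level of the base's seat; z up. The base is fixed: a dark round foot 104 mm wide, 9 mm high, with four screw heads, stepping up to a bright seat 54 mm wide, flat top (this point) 20 mm above the desk. From it rises a steel spindle 18 mm thick, cylindrical to 35 mm above the seat, then a nose tapering to 7 mm; its tip is 43 mm above the seat.
- comparator_stand: Obstacle, no part of the job: dial comparator stand, 0.3 m tall on a 165 x 115 mm foot, at the left rear; origin in the middle of its underside. Swing in short of it. Other equipment to keep clear of: file rack beyond y = -0.4 m, laptop beyond x = 0.71 m, and a tall projector 0.26 m behind the robot's axis that a drawn-back elbow can touch (so lift no higher than needed).
- lower_race_centre (a point): Lower race, the wide one: a loose flat bright steel ring, 60 mm outside, bore 26 mm, 9 mm high, lying with its darker ball groove facing up. It goes first, on the seat. Point: its centre, half-way up (4.5 mm above its underside); z up through the bore.
- ball_cage_centre (a point): Ball cage: a loose brass ring with ten steel balls let into it, 48 mm outside, bore 26 mm, 9 mm high over the balls. It goes second, on the lower race. Point: its centre, half-way up (4.5 mm above its underside); z up through the bore.
- upper_race_centre (a point): Upper race, the narrow one: a loose flat bright steel ring, 50 mm outside, bore 22 mm, 9 mm high, lying with its plain face up (ball groove underneath). It goes third, on the ball cage. Point: its centre, half-way up (4.5 mm above its underside); z up through the bore. (A 34 mm plain washer on the desk is no part of the job.)
- plate_boss (a point): Turntable plate: a loose aluminium disc 90 mm across and 8 mm thick with graduation marks round its rim and six small holes; from its middle rises a solid-topped round boss 36 mm across, up to 26 mm above the disc's underside, to take it by. From below, a blind bore 22 mm wide and 20 mm deep takes the spindle. It goes last, on the upper race. Point: on the axis, half-way up the boss, 17 mm above the disc's underside; z up.
Mind the look-alikes: they are no part of the job. Leave any pink look-alike of the part that bears lower_race_centre alone. What is meant by the part that bears plate_boss is not green, and is the larger of those in its own colour.

How it is judged:
By the outcome, as a careful person would: the job done as asked, in the order asked, and still so for the second after the job is handed in, with the robot touching nothing.
It also fails if it takes over 99 s, if anything falls off the work surface, if the arm or the gripper's body presses on something with over 40 N, if the wrist force passes 120 N, or if a joint passes its speed limit or range.

## Robot

A 7-joint arm with a two-finger parallel gripper is mounted at the origin on a cart in front of the work surface, level with it; the furniture and walls round the work are solid. World frame = base frame: x ahead of the robot, y to its left, z up, the work surface at z = 0. Lengths are in m, angles in rad, forces in N, time in s.
With the tool pointing down it reaches from about 0.35 to 0.9 m from the base axis. Payload 8.1 kg.
Tool frame: the origin (TCP) lies at the very end of the fingers, on their centre line; the grasp point (between the pads) lies 19 mm behind it; z points along the fingers, y is the direction in which the jaws open and shut (so a half turn about z gives the same grasp; the last joint's range is limited). The gripper opens to 92 mm and grips with 3 to 60 N. Pads are 19 mm wide; open, the fingers measure 130 mm over their backs; the gripper's body (75 mm by 190 mm) begins 47 mm behind the grasp point.
Start: joints at [-1.255, 0.434, 0.025, 1.573, -0.012, 1.134, -0.075], TCP at [0.254, 0.571, 0.227] pointing down, gripper open.
Joint ranges: [-2.62, 2.62], [-0.44, 2.09], [-1.27, 1.32], [0.08, 2.57], [-1.32, 4.46], [0.12, 2], [-2.74, 2.74]. Speed limits (rad/s): [2.22, 2.22, 3.01, 3.01, 3.14, 3.14, 3.14].

## Interface

Orientations are given as a rotation vector (axis times angle).
In Python, from cell import observe, get_image, sign_off gives the robot as it stands.
- The arm moves only by the tool arm_command, never from a script. Its argument "deltas" is a list of rows, each an object with "xyz": the shift along the tool's x, y, z in cm, a list of three; "turn": the turn about the tool's z in degrees; "jaw": the closure in counts, from 0 (fully open) to 255 (shut). A call has 1 to 5 rows; each row is the pose to reach, as a shift and turn from the pose measured when the call began, along the tool's axes at that moment; what a row does not reach only later rows make up. A row lasts 1/12 s, in which the tool goes at most 41.7 mm and 7.16 degrees, less where a joint would pass 70% of its speed; a pose out of reach is approached as far as the arm can. A call with a gripper value outside its range is refused whole. The fingers move at their own pace and stop on an object; "force" is the grip in N (left out, the last holds). Time passes only in rows, so rows that repeat a pose let the fingers close. It gives the time, the measured TCP pose, the force and the opening at its end, in the units of the state.
- observe(): the state, without advancing time (a new reading comes with each control period).
- get_image(name): name is "scene" or "top" or "wrist"; returns a dict with "frame" (384x512x3 uint8, red, green, blue), "depth" (384x512 float32, m along the optical axis (not along the pixel's ray), 0 where there is no reading), "camera_matrix" (3x3 intrinsics, pixels), "cam_to_world" (4x4, takes a point from camera to world coordinates). Camera axes: x right, y up, looking along -z (the intrinsics and any distortion apply to the point x, -y, -z); pixel columns grow to the right and rows downward; lengths in m; the calibration is good to about 2 mm. A picture is of the moment at which its call begins.
- sign_off(): hands the job in, once; it reports no verdict.
The state is a dict: "clock": time; "joints": joint angles; "dq": joint speeds; "joint_efforts": joint torques, N m; "position": TCP position; "ee_rot": TCP orientation; "force": force on the tool from outside, world axes, zero at the start; "ft_torque": the same for the moment, N m; "width": opening from 0.0 (shut) to 1.0 (fully open).
Only numpy, scipy, OpenCV 4.12 (cv2) and the standard library are available. Lean on these libraries where they do the work, as an engineer would, in place of code of your own. Each camera call takes 0.05 s, during which the arm holds its last target.

## Working session

There is one attempt and no reset: what is moved stays moved. The work goes in short steps, Python scripts to look and compute and a tool call to move; the robot and the scene stay as the last step left them, time stands still between calls to the robot, and variables do not carry over. Pictures are saved under pics/ and viewed, and the job is handed in when it is done.

Besides the shell and the picture viewer there is one more tool, called as name(argument=value, ...), one argument or row to a line, values as JSON. arm_command: Moves the arm, as the interface text tells. Its arguments: {"type":"object","properties":{"deltas":{"type":"array","items":{"type":"object","properties":{"xyz":{"type":"array","items":{"type":"number"}},"turn":{"type":"number"},"jaw":{"type":"number"}}}},"force":{"type":"number"}},"required":["deltas"]}

```bash
mkdir -p pics; ls; cat > h.py <<'E'
import numpy as np,cv2
from cell import observe,get_image,sign_off
def snap(n,f):
    d=get_image(n); cv2.imwrite('pics/'+f+'.png',d['frame'][:,:,::-1]); np.savez('pics/'+f+'.npz',**d); return d
def load(f): return dict(np.load('pics/'+f+'.npz'))
def ray(d,u,v,z):
    K=d['camera_matrix'];T=d['cam_to_world']
    r=T[:3,:3]@np.array([(u-K[0,2])/K[0,0],-(v-K[1,2])/K[1,1],-1]); o=T[:3,3]
    return o+r*(z-o[2])/r[2]
def proj(d,p):
    K=d['camera_matrix'];T=d['cam_to_world']
    c=T[:3,:3].T@(np.array(p)-T[:3,3]); return K[0,0]*c[0]/-c[2]+K[0,2],K[1,1]*-c[1]/-c[2]+K[1,2]
E
python3 - <<'E'
from h import *
print(observe())
for n in ['scene','top','wrist']:
    d=snap(n,n+'0'); print(n,d['camera_matrix'],d['cam_to_world'].round(3), [k for k in d])
E
```

```text
pics
{'clock': 0.0, 'joints': array([-1.25458915,  0.43522592,  0.02499375,  1.57410099, -0.01157006,
        1.13398507, -0.07508434]), 'dq': array([-0.00018661,  0.00035411,  0.00053174, -0.00146103, -0.00119818,
        0.00011998,  0.00154524]), 'joint_efforts': array([ 2.88835008e-05, -6.67855597e+01,  9.85022597e-01, -3.14459968e+01,
       -6.05361094e-02,  4.27544920e-02,  1.52232919e-04]), 'position': array([0.25403505, 0.57048696, 0.22594189]), 'ee_rot': array([-6.53124705e-01, -3.07279696e+00,  2.46267749e-03]), 'force': array([ 1.22192371,  0.39077326, -0.3287468 ]), 'ft_torque': array([-0.01427441,  0.00446291,  0.03255071]), 'width': 1.0005276930657165}
scene [[382.23984144   0.         257.38484328]
 [  0.         382.23984144 194.99552741]
 [  0.           0.           1.        ]] [[ 0.854  0.327 -0.405  0.173]
 [-0.52   0.536 -0.665 -0.594]
 [-0.001  0.779  0.628  0.769]
 [ 0.     0.     0.     1.   ]] ['frame', 'depth', 'camera_matrix', 'cam_to_world']
top [[419.02384086   0.         263.36564751]
 [  0.         419.02384086 193.75344869]
 [  0.           0.           1.        ]] [[-0.011  0.985 -0.171  0.349]
 [-1.    -0.016 -0.025  0.137]
 [-0.027  0.17   0.985  1.559]
 [ 0.     0.     0.     1.   ]] ['frame', 'depth', 'camera_matrix', 'cam_to_world']
wrist [[343.8899616    0.         252.09062688]
 [  0.         343.8899616  187.92711968]
 [  0.           0.           1.        ]] [[ 0.406 -0.874 -0.268  0.182]
 [ 0.914  0.387  0.122  0.603]
 [-0.003 -0.295  0.956  0.383]
 [ 0.     0.     0.     1.   ]] ['frame', 'depth', 'camera_matrix', 'cam_to_world']
```

View pics/scene0.png

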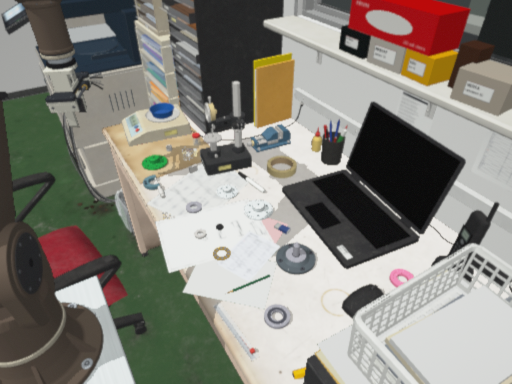

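View pics/top0.png

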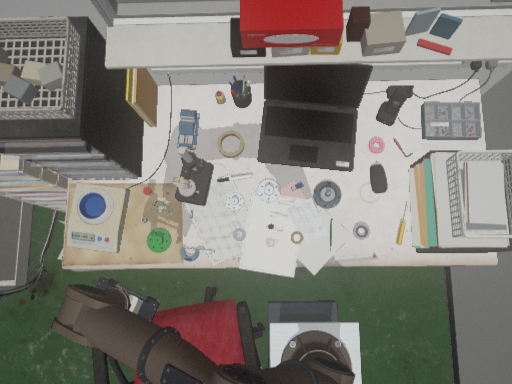

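View pics/wrist0.png

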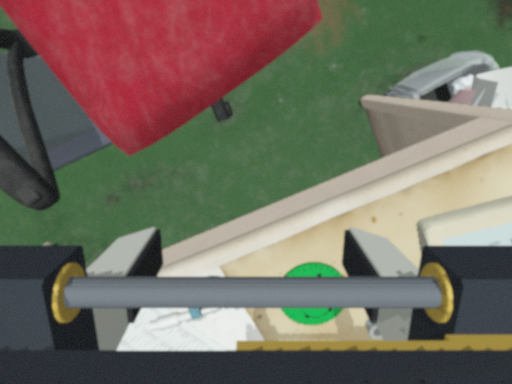

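```bash
python3 - <<'E'
from h import *
d=load('top0');f=d['frame'][:,:,::-1]
cv2.imwrite('pics/topc.png',cv2.resize(f[165:275,140:400],None,fx=3,fy=3,interpolation=cv2.INTER_CUBIC))
d=load('scene0');f=d['frame'][:,:,::-1]
cv2.imwrite('pics/scenec.png',cv2.resize(f[140:340,130:330],None,fx=3,fy=3,interpolation=cv2.INTER_CUBIC))
E
```

```text
(no output)
```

View pics/topc.png

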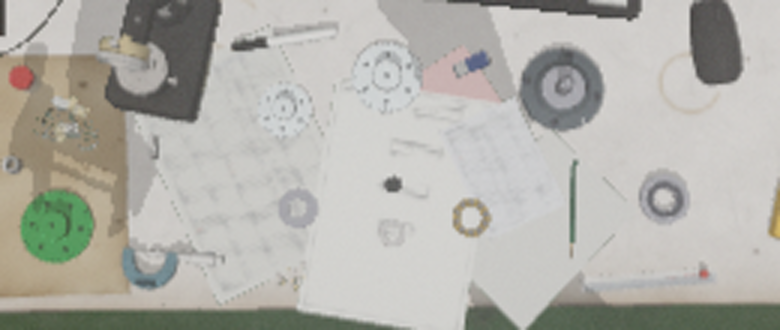

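View pics/scenec.png

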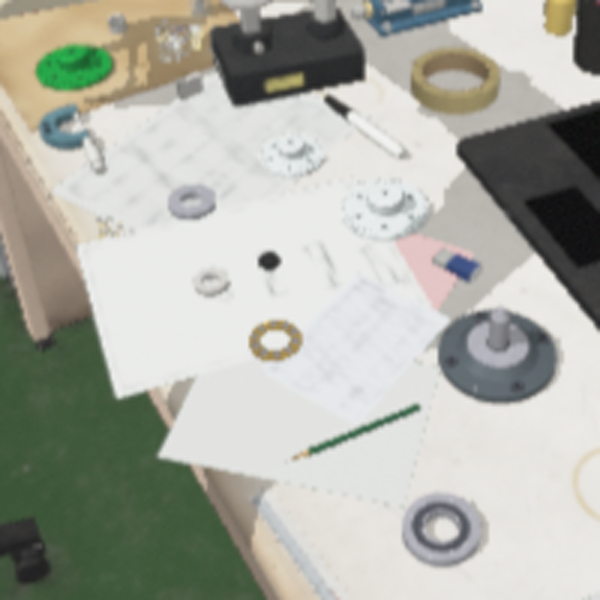

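```bash
python3 - <<'E'
from h import *
t=load('top0');s=load('scene0')
pts={'lower':((361,231),.0045),'cage':((297,238),.0045),'upper':((239,234),.0045),'washer':((271,242),.002),'plate':((268,190),.017),'small':((235,202),.015),'seat':((327,195),.0),}
for k,(p,z) in pts.items():
    w=ray(t,*p,z); print(k,w.round(3),np.round(proj(s,w),1), 'depth z', end=' ')
    K=t['camera_matrix'];dd=t['depth'][p[1],p[0]]
    c=np.array([(p[0]-K[0,2])/K[0,0],-(p[1]-K[1,2])/K[1,1],-1])*dd
    print((t['cam_to_world'][:3,:3]@c+t['cam_to_world'][:3,3]).round(4))
# seat/spindle via depth in scene
for n,d in (('top',t),('scene',s)):
    K=d['camera_matrix'];T=d['cam_to_world'];v,u=np.mgrid[:384,:512];D=d['depth']
    c=np.stack([(u-K[0,2])/K[0,0]*D,-(v-K[1,2])/K[1,1]*D,-D],-1)
    P=c@T[:3,:3].T+T[:3,3]
    c0=ray(t,327,195,.0)
    m=(np.hypot(P[...,0]-c0[0],P[...,1]-c0[1])<.07)&(D>0)
    for lo,hi in ((.006,.012),(.017,.023),(.03,.07)):
        q=P[m&(P[...,2]>lo)&(P[...,2]<hi)]
        if len(q): print(n,lo,len(q),((q.max(0)+q.min(0))/2).round(4),q.mean(0).round(4),q[:,2].max())
E
```

```text
lower [ 0.473 -0.182  0.004] [276.1 315.7] depth z [ 0.4739 -0.1836 -0.0016]
cage [0.451 0.054 0.004] [220.2 253.7] depth z [ 0.4511  0.0535 -0.001 ]
upper [0.468 0.268 0.004] [193.5 206.9] depth z [ 0.4688  0.2687 -0.0011]
washer [0.437 0.15  0.002] [200.6 234.5] depth z [0.4375 0.1499 0.0016]
plate [0.63  0.158 0.017] [257.2 205.8] depth z [0.6291 0.1581 0.0236]
small [0.587 0.282 0.015] [225.6 189.4] depth z [0.5864 0.2817 0.0195]
seat [ 0.611 -0.063  0.   ] [294.3 259.5] depth z [ 0.6041 -0.058   0.0393]
top 0.006 237 [ 0.606  -0.0628  0.009 ] [ 0.6105 -0.061   0.0091] 0.011993119298020938
top 0.017 110 [ 0.6114 -0.0592  0.02  ] [ 0.6105 -0.0613  0.0199] 0.02298159100844721
top 0.03 25 [ 0.6121 -0.0614  0.0509] [ 0.6112 -0.0611  0.0557] 0.06577241477377105
scene 0.006 261 [ 0.6119 -0.0587  0.009 ] [ 0.6004 -0.0705  0.0101] 0.011959338119376772
scene 0.017 203 [ 0.612  -0.0579  0.02  ] [ 0.6078 -0.0701  0.0206] 0.022992732141583927
scene 0.03 75 [ 0.6112 -0.066   0.0488] [ 0.6096 -0.0671  0.0506] 0.06581087277066522
```

```bash
cat >> h.py <<'E'
from scipy.spatial.transform import Rotation as Ro
def to(*targets,yaw=None):
    o=observe();R=Ro.from_rotvec(o['ee_rot']).as_matrix();p=o['position']
    print('t',round(o['clock'],2),'p',p.round(4),'F',o['force'].round(1),'w',round(o['width']*92,1),'j',o['joints'].round(2), 'zx',R[:2,2].round(4))
    print('yaw of tool y vs world y (deg)',np.degrees(np.arctan2(-R[0,1],R[1,1])).round(2))
    for t in targets: print('shift cm',(R.T@(np.array(t)-p)*100).round(2))
E
python3 - <<'E'
from h import *
to((.40,.35,.2),(.42,.15,.18),(.473,-.182,.12))
E
```

```text
t 0.15 p [0.2541 0.5706 0.2261] F [-0.2 -0.4 -0.3] w 91.9 j [-1.25  0.44  0.03  1.57 -0.01  1.13 -0.08] zx [-0.0004 -0.0012]
yaw of tool y vs world y (deg) -24.0
shift cm [-22.3  -14.21   2.63]
shift cm [-32.26 -31.67   4.66]
shift cm [-50.61 -59.84  10.69]
```

arm_command(
  deltas=[
    {"xyz":[-3.4,-2.2,0.4],"turn":-6},
    {"xyz":[-6.8,-4.4,0.8],"turn":-12},
    {"xyz":[-10.2,-6.6,1.2],"turn":-18},
    {"xyz":[-13.6,-8.8,1.6],"turn":-24},
    {"xyz":[-17,-11,2],"turn":-24},
  ],
)

```text
schema error: expected keys xyz, turn, jaw
```

```bash
python3 - <<'E'
from h import *
to((.38,.268,.18),(.42,.15,.18),(.473,-.182,.12))
E
```

```text
t 0.15 p [0.2541 0.5706 0.2261] F [-0.2 -0.4 -0.3] w 91.9 j [-1.25  0.44  0.03  1.57 -0.01  1.13 -0.08] zx [-0.0004 -0.0012]
yaw of tool y vs world y (deg) -24.0
shift cm [-23.81 -22.52   4.64]
shift cm [-32.26 -31.67   4.66]
shift cm [-50.61 -59.84  10.69]
```

arm_command(
  deltas=[
    {"xyz":[-3.0,-2.5,0.4],"turn":-6,"jaw":0},
    {"xyz":[-6,-5,0.8],"turn":-12,"jaw":0},
    {"xyz":[-9,-7.5,1.2],"turn":-18,"jaw":0},
    {"xyz":[-12,-10,1.6],"turn":-24,"jaw":0},
    {"xyz":[-15,-13,2],"turn":-24,"jaw":0},
  ],
)

```text
clock: 0.57
position: [0.3386, 0.3902, 0.206]
ee_rot: [0.011, -3.141, 0.002]
force: [0.3, -0.4, -0.0]
width: 1.002
```

```bash
python3 - <<'E'
from h import *
to((.38,.268,.18),(.42,.15,.18),(.473,-.182,.12))
E
```

```text
t 0.57 p [0.3386 0.3902 0.206 ] F [ 0.3 -0.4 -0. ] w 92.2 j [-0.94  0.28 -0.03  1.86  0.01  1.    0.61] zx [-0.0002 -0.0011]
yaw of tool y vs world y (deg) 0.41
shift cm [ -4.06 -12.25   2.61]
shift cm [ -7.97 -24.08   2.63]
shift cm [-13.04 -57.31   8.66]
```

arm_command(
  deltas=[
    {"xyz":[-1,-4,0.5],"turn":0,"jaw":0},
    {"xyz":[-2,-8,1],"turn":0,"jaw":0},
    {"xyz":[-3,-12,1.5],"turn":0,"jaw":0},
    {"xyz":[-3,-12,1.5],"turn":0,"jaw":0},
  ],
)

```text
clock: 0.9
position: [0.3708, 0.2618, 0.1901]
ee_rot: [-0.003, -3.14, 0.009]
force: [0.3, -0.8, -0.3]
width: 0.999
```

```bash
python3 - <<'E'
from h import *
d=snap('wrist','w1')
to((.42,.15,.18),(.473,-.182,.12))
E
```

```text
t 0.95 p [0.3703 0.2656 0.1907] F [-0.1  0.9 -0.1] w 92.2 j [-0.76  0.2   0.02  2.02 -0.    0.93  0.84] zx [-0.0009 -0.0035]
yaw of tool y vs world y (deg) 0.01
shift cm [ -4.97 -11.56   1.1 ]
shift cm [-10.28 -44.74   7.21]
```

View pics/w1.png

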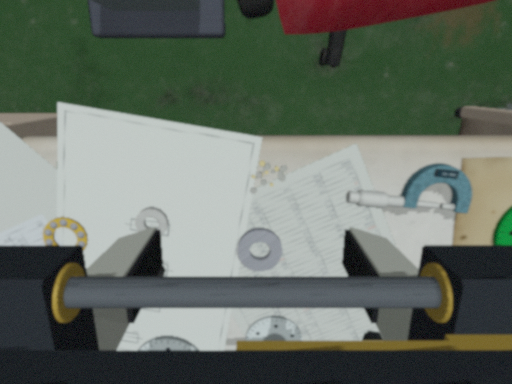

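```bash
cat >> h.py <<'E'
def ring(d,u,v,rad,mask,z,hole=True):
    """outer contour (largest containing/near u,v) -> ellipse centre -> world"""
    m=mask.astype(np.uint8)*255
    Y,X=np.mgrid[:384,:512]; m[np.hypot(X-u,Y-v)>rad]=0
    cs,_=cv2.findContours(m,cv2.RETR_EXTERNAL,cv2.CHAIN_APPROX_NONE)
    c=max(cs,key=cv2.contourArea); h=cv2.convexHull(c); e=cv2.fitEllipse(h)
    P=np.array([ray(d,*p,z) for p in h[:,0,:].astype(float)])
    (cx,cy),r=cv2.minEnclosingCircle((P[:,:2]*1000).astype(np.float32))
    # least squares circle
    A=np.c_[2*P[:,:2],np.ones(len(P))]; s=np.linalg.lstsq(A,(P[:,:2]**2).sum(1),rcond=None)[0]
    return dict(px=np.round(e[0],1),axes=np.round(e[1],1),w=ray(d,*e[0],z)[:2].round(4),ls=s[:2].round(4),r=np.sqrt(s[2]+s[0]**2+s[1]**2).round(4),rc=round(r/1000,4))
E
python3 - <<'E'
from h import *
d=load('w1');f=d['frame'];hsv=cv2.cvtColor(f,cv2.COLOR_RGB2HSV)
for p in [(240,250),(260,232),(260,250),(205,250),(60,220),(65,232)]: print(p,f[p[1],p[0]],hsv[p[1],p[0]])
print(ring(d,260,250,27,(hsv[...,2]<190),.0045))
print(ring(d,65,232,27,(hsv[...,1]>60),.0045))
print(proj(d,observe()['position']))
T=d['cam_to_world'];R=Ro.from_rotvec(observe()['ee_rot']).as_matrix()
print('cam in tool',(R.T@(T[:3,3]-observe()['position'])).round(4)); print((R.T@T[:3,:3]).round(3))
E
```

```text
(240, 250) [144 148 154] [108  17 154]
(260, 232) [145 151 157] [105  19 157]
(260, 250) [176 184 181] [ 79  11 184]
(205, 250) [192 200 197] [ 79  10 200]
(60, 220) [166 156 122] [ 23  68 166]
(65, 232) [191 198 195] [ 77   9 198]
{'px': array([260.5, 250.1]), 'axes': array([52.1, 54.1]), 'w': array([0.4681, 0.269 ]), 'ls': array([0.4689, 0.2688]), 'r': np.float64(0.0313), 'rc': 0.033}
{'px': array([ 70.6, 232.5]), 'axes': array([23.1, 41.8]), 'w': array([0.4475, 0.0622]), 'ls': array([0.451 , 0.0581]), 'r': np.float64(0.021), 'rc': 0.0224}
(np.float64(260.8942875645865), np.float64(246.7460122586062))
cam in tool [ 0.0788 -0.0038 -0.1562]
[[-0.001  0.956  0.294]
 [ 1.    -0.     0.004]
 [ 0.004  0.294 -0.956]]
```

arm_command(
  deltas=[
    {"xyz":[-1.5,-4,0.3],"turn":0,"jaw":0},
    {"xyz":[-3,-8,0.6],"turn":0,"jaw":0},
    {"xyz":[-4,-12,1.0],"turn":0,"jaw":0},
    {"xyz":[-5,-16,1.5],"turn":0,"jaw":0},
    {"xyz":[-6,-20,2],"turn":0,"jaw":0},
  ],
)

```text
clock: 1.37
position: [0.4293, 0.0713, 0.1722]
ee_rot: [-0.003, 3.141, -0.004]
force: [0.6, -0.0, -0.5]
width: 1.002
```

arm_command(
  deltas=[
    {"xyz":[-0.7,-4,0.5],"turn":0,"jaw":0},
    {"xyz":[-1.2,-8,1],"turn":0,"jaw":0},
    {"xyz":[-1.6,-12,1.5],"turn":0,"jaw":0},
    {"xyz":[-2,-16,2],"turn":0,"jaw":0},
    {"xyz":[-2.5,-20,2.5],"turn":0,"jaw":0},
  ],
)

```text
clock: 1.78
position: [0.4552, -0.1296, 0.1477]
ee_rot: [-0.006, 3.141, -0.004]
force: [0.1, 0.1, 0.0]
width: 1.001
```

```bash
python3 - <<'E'
from h import *
d=snap('wrist','w2')
to((.473,-.182,.12),(.473,-.182,.06))
print(proj(d,(.473,-.182,.0045)))
E
```

```text
t 1.83 p [ 0.4554 -0.1385  0.1475] F [ 1.6 -7.4  0.8] w 92.1 j [-0.06  0.28  0.29  2.05 -0.1   0.82  1.86] zx [ 0.0016 -0.0073]
yaw of tool y vs world y (deg) -0.27
shift cm [-1.78 -4.32  2.78]
shift cm [-1.77 -4.28  8.78]
(np.float64(196.18893304736372), np.float64(192.66532487339043))
```

View pics/w2.png

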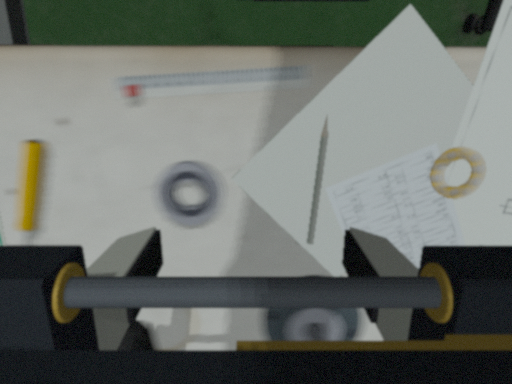

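arm_command(
  deltas=[
    {"xyz":[-1,-2.5,1.5],"turn":0,"jaw":0},
    {"xyz":[-1.8,-4.3,4],"turn":0,"jaw":0},
    {"xyz":[-1.8,-4.3,6.5],"turn":0,"jaw":0},
    {"xyz":[-1.8,-4.3,6.5],"turn":0,"jaw":0},
    {"xyz":[-1.8,-4.3,6.5],"turn":0,"jaw":0},
  ],
)

```text
clock: 2.25
position: [0.4727, -0.1807, 0.082]
ee_rot: [-0.006, -3.14, 0.01]
force: [0.6, -0.4, 0.2]
width: 1.0
```

```bash
python3 - <<'E'
from h import *
d=snap('wrist','w3')
f=d['frame'];hsv=cv2.cvtColor(f,cv2.COLOR_RGB2HSV)
u,v=proj(d,(.473,-.182,.0045));print(u,v)
print(ring(d,u,v,85,hsv[...,2]<165,.0045)); to((.473,-.182,.02))
E
```

```text
251.97734511905156 198.26274769722428
{'px': array([270.4, 200.8]), 'axes': array([133.9, 147.9]), 'w': array([ 0.4749, -0.1688]), 'ls': array([ 0.478, -0.169]), 'r': np.float64(0.0514), 'rc': 0.058}
t 2.3 p [ 0.4735 -0.1807  0.0831] F [ 1.  -0.4 -0.2] w 91.9 j [ 0.05  0.43  0.27  2.04 -0.16  0.69  1.99] zx [ 0.0006 -0.0066]
yaw of tool y vs world y (deg) -0.18
shift cm [ 0.05 -0.08  6.31]
```

View pics/w3.png

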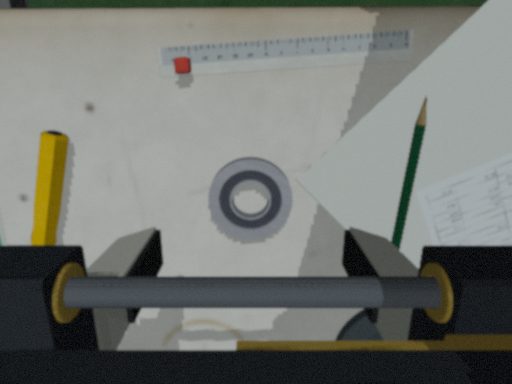

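```bash
python3 - <<'E'
from h import *
d=load('w3');f=d['frame'].astype(int);hsv=cv2.cvtColor(d['frame'],cv2.COLOR_RGB2HSV)
for p in [(218,199),(283,199),(300,220),(205,199),(226,199)]: print(p,f[p[1],p[0]])
print(ring(d,250,199,50,hsv[...,2]<100,.009))
print(ring(d,250,199,50,f[...,2]>f[...,0]+5,.0045))
print(ring(d,250,199,50,f[...,2]>f[...,0]+5,.009))
# top-face edge view of groove pixels extents
E
```

```text
(218, 199) [101 108 114]
(283, 199) [124 129 134]
(300, 220) [162 164 162]
(205, 199) [164 168 164]
(226, 199) [57 58 66]
{'px': array([249.9, 199. ]), 'axes': array([57.8, 61.8]), 'w': array([ 0.472 , -0.1834]), 'ls': array([ 0.4726, -0.1834]), 'r': np.float64(0.0217), 'rc': 0.022}
{'px': array([250. , 198.3]), 'axes': array([81.7, 83.7]), 'w': array([ 0.4731, -0.1834]), 'ls': array([ 0.4741, -0.1834]), 'r': np.float64(0.0306), 'rc': 0.0311}
{'px': array([250. , 198.3]), 'axes': array([81.7, 83.7]), 'w': array([ 0.4715, -0.1833]), 'ls': array([ 0.4726, -0.1834]), 'r': np.float64(0.03), 'rc': 0.0305}
```

arm_command(
  deltas=[
    {"xyz":[0,-0.27,2.5],"turn":0,"jaw":0},
    {"xyz":[0,-0.27,5],"turn":0,"jaw":0},
    {"xyz":[0,-0.27,6.5],"turn":0,"jaw":0},
    {"xyz":[0,-0.27,6.5],"turn":0,"jaw":0},
  ],
)

```text
clock: 2.63
position: [0.4732, -0.1822, 0.0173]
ee_rot: [-0.002, -3.14, 0.009]
force: [0.1, 0.3, 0.4]
width: 0.998
```

```bash
python3 - <<'E'
from h import *
d=snap('wrist','w4')
to((.473,-.1834,.002))
E
```

```text
t 2.68 p [ 0.4737 -0.1827  0.0186] F [ 0.4  0.1 -0.1] w 91.8 j [ 0.09  0.54  0.23  2.08 -0.21  0.55  2.04] zx [-0.     -0.0058]
yaw of tool y vs world y (deg) -0.1
shift cm [ 0.07 -0.07  1.66]
```

View pics/w4.png

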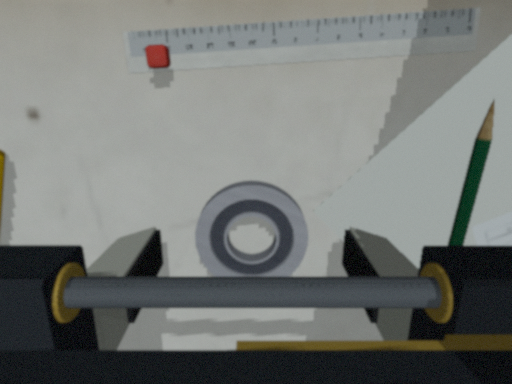

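arm_command(
  deltas=[
    {"xyz":[0.07,-0.07,1.0],"turn":0,"jaw":0},
    {"xyz":[0.07,-0.07,1.6],"turn":0,"jaw":0},
    {"xyz":[0.07,-0.07,1.6],"turn":0,"jaw":60},
    {"xyz":[0.07,-0.07,1.6],"turn":0,"jaw":160},
    {"xyz":[0.07,-0.07,1.6],"turn":0,"jaw":160},
  ],
  force=25,
)

```text
clock: 3.1
position: [0.4733, -0.1835, 0.003]
ee_rot: [0.003, 3.141, -0.009]
force: [0.0, 0.1, 0.4]
width: 0.834
```

```bash
python3 - <<'E'
from h import *
to((.473,-.1834,.002))
E
```

```text
t 3.1 p [ 0.4733 -0.1835  0.003 ] F [0.  0.1 0.4] w 76.7 j [ 0.1   0.56  0.21  2.09 -0.22  0.51  2.05] zx [ 0.0006 -0.0059]
yaw of tool y vs world y (deg) -0.1
shift cm [0.03 0.01 0.1 ]
```

arm_command(
  deltas=[
    {"xyz":[0,0,0],"turn":0,"jaw":160},
    {"xyz":[0,0,0],"turn":0,"jaw":160},
    {"xyz":[0,0,0],"turn":0,"jaw":160},
    {"xyz":[0,0,0],"turn":0,"jaw":160},
    {"xyz":[0,0,0],"turn":0,"jaw":160},
  ],
)

```text
clock: 3.52
position: [0.4735, -0.1836, 0.0033]
ee_rot: [0.003, 3.14, -0.009]
force: [-1.0, 0.9, 5.6]
width: 0.633
```

arm_command(
  deltas=[
    {"xyz":[0,0,-1],"turn":0,"jaw":160},
    {"xyz":[0,0,-4],"turn":0,"jaw":160},
    {"xyz":[0,0,-8],"turn":0,"jaw":160},
    {"xyz":[0,0,-8],"turn":0,"jaw":160},
  ],
)

```text
clock: 3.85
position: [0.4764, -0.1845, 0.0892]
ee_rot: [0.004, 3.133, -0.012]
force: [1.6, -0.8, -1.1]
width: 0.632
```

```bash
python3 - <<'E'
from h import *
d=snap('wrist','w5')
to((.611,-.0605,.09))
E
```

```text
t 3.9 p [ 0.4758 -0.1839  0.0869] F [ 0.7  0.7 -1.8] w 58.2 j [ 0.05  0.42  0.28  2.03 -0.17  0.7   2.  ] zx [ 0.0075 -0.0075]
yaw of tool y vs world y (deg) -0.11
shift cm [-13.5   12.37  -0.3 ]
```

View pics/w5.png

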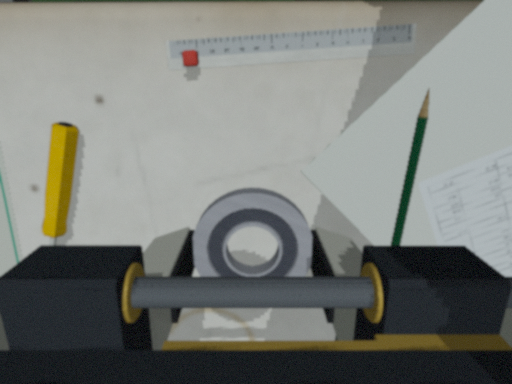

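```bash
python3 - <<'E'
from h import *
d=load('w5');hsv=cv2.cvtColor(d['frame'],cv2.COLOR_RGB2HSV)
z=.0869-.0025+.009
m=hsv[...,2]<90; m[275:]=0; m[:,:205]=0; m[:,303:]=0
r=ring(d,253,243,50,m,z);print(r)
print('offset of race centre - TCP (world)',r['ls']-np.array([.4758,-.1839]))
E
```

```text
{'px': array([252.1, 247.7]), 'axes': array([77.8, 88.1]), 'w': array([ 0.4745, -0.1851]), 'ls': array([ 0.4755, -0.1851]), 'r': np.float64(0.0215), 'rc': 0.0217}
offset of race centre - TCP (world) [-0.0003 -0.0012]
```

arm_command(
  deltas=[
    {"xyz":[-3,2.6,0],"turn":0,"jaw":160},
    {"xyz":[-6,5.4,0],"turn":0,"jaw":160},
    {"xyz":[-8.5,7.8,0],"turn":0,"jaw":160},
    {"xyz":[-8.5,7.8,0],"turn":0,"jaw":160},
  ],
)

```text
clock: 4.23
position: [0.566, -0.0986, 0.0866]
ee_rot: [-0.01, 3.131, -0.007]
force: [1.1, 1.2, -1.3]
width: 0.635
```

```bash
python3 - <<'E'
from h import *
d=snap('wrist','w6')
to((.611,-.0605,.09))
print(proj(d,(.611,-.0605,.063)),proj(d,(.611,-.0605,.02)))
E
```

```text
t 4.28 p [ 0.5631 -0.1018  0.0862] F [-0.7 -0.9 -1.3] w 58.3 j [-0.11  0.51  0.27  1.88 -0.18  0.77  1.83] zx [ 0.008 -0.006]
yaw of tool y vs world y (deg) 0.26
shift cm [-4.81  4.11 -0.37]
(np.float64(315.45156124385716), np.float64(296.2323640961669)) (np.float64(305.40218509136554), np.float64(260.5098420209216))
```

View pics/w6.png

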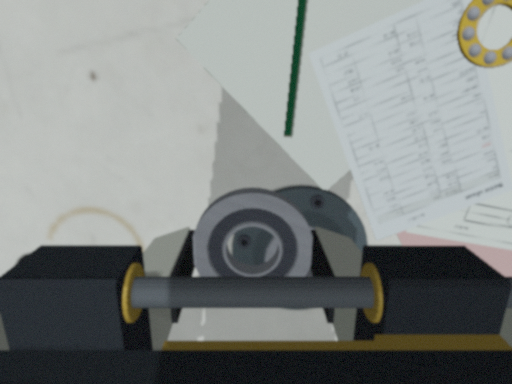

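arm_command(
  deltas=[
    {"xyz":[-2.4,2.0,0],"turn":0,"jaw":160},
    {"xyz":[-4.8,4.1,0],"turn":0,"jaw":160},
    {"xyz":[-4.8,4.1,0.5],"turn":0,"jaw":160},
    {"xyz":[-4.8,4.1,0.5],"turn":0,"jaw":160},
    {"xyz":[-4.8,4.1,0.5],"turn":0,"jaw":160},
  ],
)

```text
clock: 4.7
position: [0.6094, -0.0616, 0.0804]
ee_rot: [-0.006, 3.136, -0.01]
force: [0.9, -0.5, -2.2]
width: 0.632
```

```bash
python3 - <<'E'
from h import *
d=snap('wrist','w7');snap('scene','s7');t=snap('top','t7')
to((.611,-.0605,.08))
cv2.imwrite('pics/w7c.png',cv2.resize(d['frame'][150:290,130:380,::-1],None,fx=3,fy=3))
f=load('s7')['frame'][:,:,::-1]; cv2.imwrite('pics/s7c.png',cv2.resize(f[180:330,220:370],None,fx=4,fy=4,interpolation=cv2.INTER_CUBIC))
E
```

```text
t 4.85 p [ 0.6099 -0.0621  0.0813] F [ 0.2 -0.3 -2.2] w 58.1 j [-0.17  0.57  0.27  1.78 -0.19  0.81  1.76] zx [ 0.0071 -0.0065]
yaw of tool y vs world y (deg) 0.15
shift cm [-0.11  0.16  0.13]
```

View pics/w7c.png

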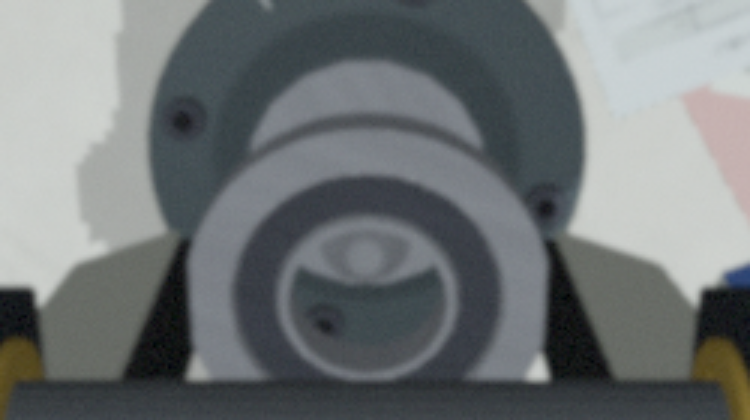

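View pics/s7c.png

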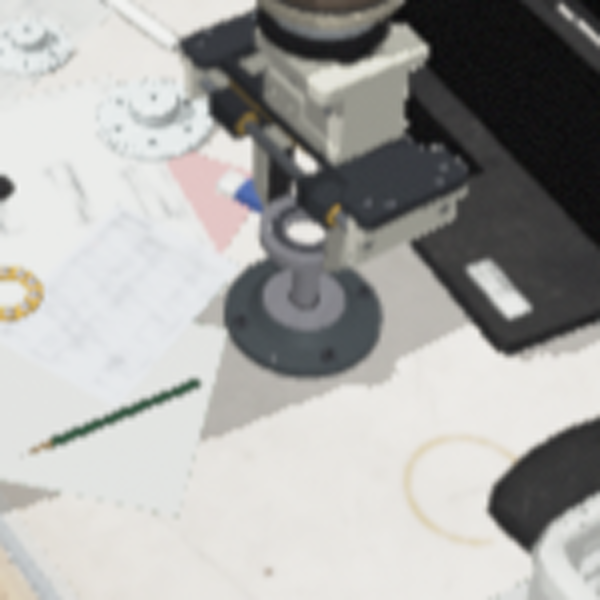

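```bash
python3 - <<'E'
from h import *
d=load('w7')
print('tip',ray(d,251.5,236,.063)); print('bore top',ray(d,130+368/3,150+298/3,.0813-.0025+.009))
for r in (.027,.03):print(r)
# foot top edge leftmost/rightmost at z=.009: crop (150,140),(585,140)
print(ray(d,130+150/3,150+140/3,.009),ray(d,130+585/3,150+140/3,.009))
E
```

```text
tip [ 0.61148855 -0.06265727  0.063     ]
bore top [ 0.606751   -0.06188011  0.0878    ]
0.027
0.03
[ 0.60732756 -0.11328412  0.009     ] [ 0.6065355  -0.01189126  0.009     ]
```

arm_command(
  deltas=[
    {"xyz":[-0.3,0,0.6],"turn":0,"jaw":160},
    {"xyz":[-0.3,0,1.2],"turn":0,"jaw":160},
    {"xyz":[-0.3,0,1.2],"turn":0,"jaw":160},
    {"xyz":[-0.3,0,1.2],"turn":0,"jaw":160},
  ],
)

```text
clock: 5.18
position: [0.6124, -0.0624, 0.0687]
ee_rot: [-0.004, 3.136, -0.01]
force: [-0.0, -0.8, -0.7]
width: 0.634
```

```bash
python3 - <<'E'
from h import *
d=snap('wrist','w8')
to((.611,-.0605,.08))
cv2.imwrite('pics/w8c.png',cv2.resize(d['frame'][150:290,130:380,::-1],None,fx=3,fy=3))
E
```

```text
t 5.23 p [ 0.6127 -0.0623  0.069 ] F [-1.  -0.1 -1.9] w 58.0 j [-0.17  0.59  0.26  1.78 -0.19  0.79  1.76] zx [ 0.0064 -0.0065]
yaw of tool y vs world y (deg) 0.13
shift cm [ 0.16  0.18 -1.1 ]
```

View pics/w8c.png

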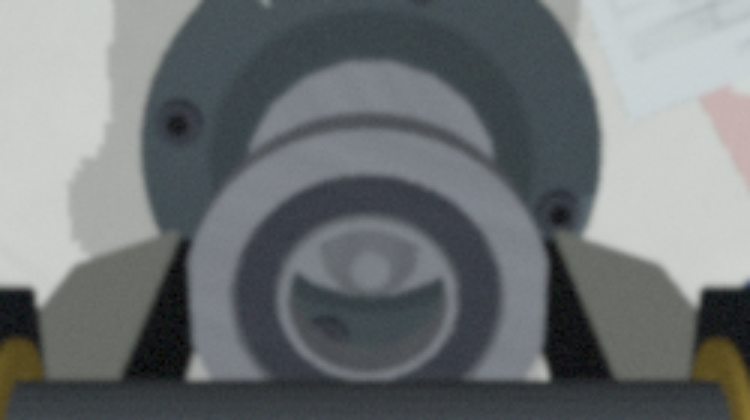

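```bash
python3 - <<'E'
from h import *
d=load('w8')
print('tip',ray(d,130+371/3,150+270/3,.063)); 
z=.069-.0025+.009
for a in [(368,212),(368,382),(278,297),(458,297),(368,175),(233,297),(500,297)]: print(a,ray(d,130+a[0]/3,150+a[1]/3,z).round(4))
E
```

```text
tip [ 0.61123448 -0.0622908   0.063     ]
(368, 212) [ 0.5951 -0.0628  0.0755]
(368, 382) [ 0.6255 -0.0627  0.0755]
(278, 297) [ 0.61   -0.0772  0.0755]
(458, 297) [ 0.6098 -0.0483  0.0755]
(368, 175) [ 0.589  -0.0628  0.0755]
(233, 297) [ 0.6101 -0.0845  0.0755]
(500, 297) [ 0.6098 -0.0415  0.0755]
```

arm_command(
  deltas=[
    {"xyz":[-0.1,0.05,1.2],"turn":0,"jaw":160},
    {"xyz":[-0.1,0.05,2.4],"turn":0,"jaw":160},
    {"xyz":[-0.1,0.05,3.6],"turn":0,"jaw":160},
    {"xyz":[-0.1,0.05,4.2],"turn":0,"jaw":160},
    {"xyz":[-0.1,0.05,4.4],"turn":0,"jaw":160},
  ],
)

```text
clock: 5.65
position: [0.6126, -0.0619, 0.0233]
ee_rot: [-0.004, 3.139, -0.01]
force: [-5.5, 1.0, 14.1]
width: 0.633
```

```bash
python3 - <<'E'
from h import *
d=snap('wrist','w9')
to((.611,-.0605,.023))
cv2.imwrite('pics/w9c.png',cv2.resize(d['frame'][150:290,130:380,::-1],None,fx=3,fy=3))
E
```

```text
t 5.7 p [ 0.6128 -0.062   0.0236] F [-0.2 -0.9 -2.3] w 58.5 j [-0.15  0.65  0.24  1.81 -0.21  0.71  1.78] zx [ 0.0034 -0.0062]
yaw of tool y vs world y (deg) 0.13
shift cm [0.17 0.15 0.06]
```

View pics/w9c.png

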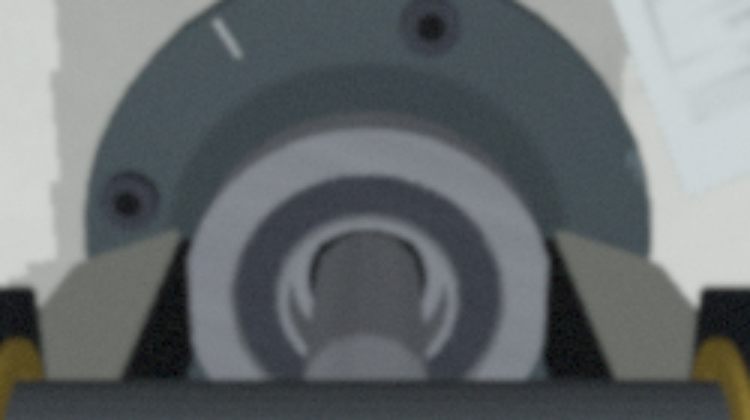

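arm_command(
  deltas=[
    {"xyz":[0,0,0.05],"turn":0,"jaw":160},
    {"xyz":[0,0,0.05],"turn":0,"jaw":0},
    {"xyz":[0,0,0.05],"turn":0,"jaw":0},
    {"xyz":[0,0,0.05],"turn":0,"jaw":0},
    {"xyz":[0,0,0.05],"turn":0,"jaw":0},
  ],
)

```text
clock: 6.12
position: [0.6128, -0.062, 0.0231]
ee_rot: [-0.004, 3.138, -0.01]
force: [-1.0, 0.2, -0.0]
width: 0.871
```

arm_command(
  deltas=[
    {"xyz":[0,0,-0.5],"turn":0,"jaw":0},
    {"xyz":[0,0,-3],"turn":0,"jaw":0},
    {"xyz":[0,0,-6],"turn":0,"jaw":0},
    {"xyz":[2,1.5,-8],"turn":0,"jaw":0},
    {"xyz":[4,3,-8],"turn":0,"jaw":0},
  ],
)

```text
clock: 6.53
position: [0.5755, -0.0327, 0.1072]
ee_rot: [-0.0, 3.13, -0.01]
force: [0.6, 1.4, -0.3]
width: 1.0
```

```bash
python3 - <<'E'
from h import *
d=snap('wrist','w10')
to((.451,.0535,.08))
E
```

```text
t 6.58 p [ 0.5696 -0.028   0.1048] F [-5.8  3.  -2.2] w 91.7 j [-0.24  0.48  0.27  1.87 -0.17  0.81  1.69] zx [ 0.0043 -0.0037]
yaw of tool y vs world y (deg) 0.22
shift cm [11.84  8.21  2.4 ]
```

View pics/w10.png

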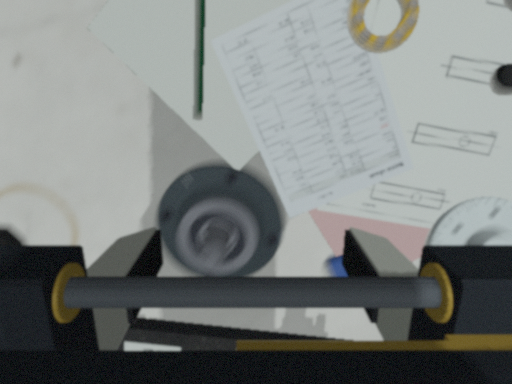

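arm_command(
  deltas=[
    {"xyz":[3,2.1,0],"turn":0,"jaw":0},
    {"xyz":[6,4.2,0.5],"turn":0,"jaw":0},
    {"xyz":[9,6.3,1],"turn":0,"jaw":0},
    {"xyz":[11.8,8.2,2],"turn":0,"jaw":0},
    {"xyz":[11.8,8.2,2.5],"turn":0,"jaw":0},
  ],
)

```text
clock: 7.0
position: [0.4449, 0.0567, 0.078]
ee_rot: [0.014, -3.14, 0.004]
force: [-0.8, -0.1, -0.1]
width: 1.0
```

arm_command(
  deltas=[
    {"xyz":[0,0,0],"turn":0,"jaw":0},
    {"xyz":[0,0,0],"turn":0,"jaw":0},
  ],
)

```text
clock: 7.17
position: [0.4443, 0.0571, 0.078]
ee_rot: [0.016, -3.139, 0.004]
force: [0.4, 0.6, 0.2]
width: 1.001
```

```bash
python3 - <<'E'
from h import *
d=snap('wrist','w11'); s=snap('scene','s11');t=snap('top','t11')
hsv=cv2.cvtColor(d['frame'],cv2.COLOR_RGB2HSV)
u,v=proj(d,(.451,.0535,.0045));print(u,v)
try: print(ring(d,u,v,50,hsv[...,1]>60,.0045))
except Exception as e: print(e)
to((.451,.0535,.02))
f=s['frame'][:,:,::-1]; cv2.imwrite('pics/s11c.png',cv2.resize(f[210:290,260:340],None,fx=6,fy=6,interpolation=cv2.INTER_CUBIC))
for n,d in (('top',t),('scene',s)):
    K=d['camera_matrix'];T=d['cam_to_world'];vv,uu=np.mgrid[:384,:512];D=d['depth']
    c=np.stack([(uu-K[0,2])/K[0,0]*D,-(vv-K[1,2])/K[1,1]*D,-D],-1)
    P=c@T[:3,:3].T+T[:3,3]
    m=(np.hypot(P[...,0]-.611,P[...,1]+.061)<.04)&(D>0)&(P[...,2]>.022)&(P[...,2]<.033)
    q=P[m];print(n,len(q),q.mean(0).round(4),np.percentile(q[:,2],[10,50,90]).round(4))
E
```

```text
248.240010341393 208.59762357800318
{'px': array([249.5, 210.8]), 'axes': array([62.8, 65.9]), 'w': array([0.4527, 0.0544]), 'ls': array([0.4533, 0.0544]), 'r': np.float64(0.0238), 'rc': 0.024}
t 7.32 p [0.4463 0.0562 0.0784] F [-0.1 -0.6  0.7] w 91.8 j [-0.45  0.36  0.26  2.17 -0.15  0.63  1.49] zx [-0.0003 -0.0024]
yaw of tool y vs world y (deg) 0.44
shift cm [-0.47 -0.26  5.84]
top 147 [ 0.6124 -0.061   0.0284] [0.0239 0.0286 0.0322]
scene 280 [ 0.6091 -0.0686  0.0299] [0.0259 0.0304 0.0324]
```

View pics/w11.png

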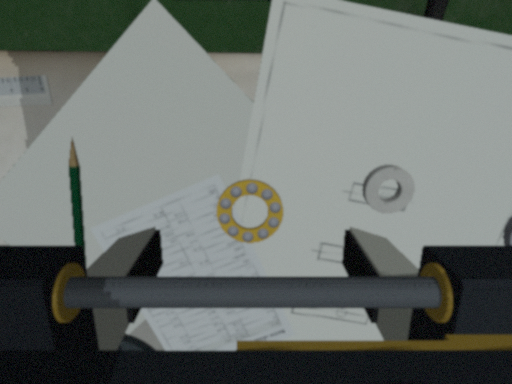

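View pics/s11c.png

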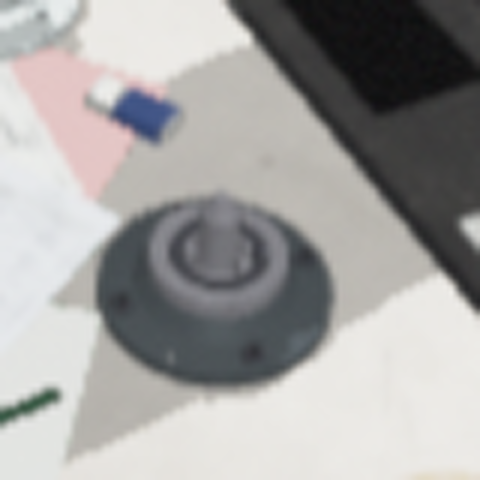

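arm_command(
  deltas=[
    {"xyz":[-0.3,-0.1,2],"turn":0,"jaw":0},
    {"xyz":[-0.6,-0.18,4],"turn":0,"jaw":0},
    {"xyz":[-0.67,-0.18,5.8],"turn":0,"jaw":0},
    {"xyz":[-0.67,-0.18,5.8],"turn":0,"jaw":0},
    {"xyz":[-0.67,-0.18,5.8],"turn":0,"jaw":0},
  ],
)

```text
clock: 7.73
position: [0.453, 0.0535, 0.0201]
ee_rot: [0.01, -3.14, 0.005]
force: [-0.9, 0.0, -0.1]
width: 0.999
```

```bash
python3 - <<'E'
from h import *
d=snap('wrist','w12'); 
hsv=cv2.cvtColor(d['frame'],cv2.COLOR_RGB2HSV);m=hsv[...,1]>60;m[275:]=0
u,v=proj(d,(.453,.0544,.0045));print(u,v)
print(ring(d,u,v,60,m,.0045))
to((.453,.0544,.0035))
E
```

```text
255.14988389454444 234.02107148924833
{'px': array([255.3, 232.9]), 'axes': array([81.2, 86.7]), 'w': array([0.4523, 0.0545]), 'ls': array([0.4533, 0.0545]), 'r': np.float64(0.0239), 'rc': 0.0242}
t 7.78 p [0.4535 0.0537 0.0208] F [ 0.7  0.7 -0.6] w 91.9 j [-0.4   0.48  0.21  2.2  -0.2   0.49  1.54] zx [-0.0005 -0.0027]
yaw of tool y vs world y (deg) 0.38
shift cm [0.05 0.07 1.73]
```

View pics/w12.png

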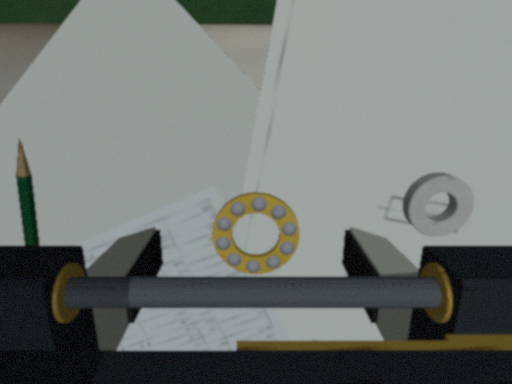

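arm_command(
  deltas=[
    {"xyz":[0.05,0.07,1.0],"turn":0,"jaw":0},
    {"xyz":[0.05,0.07,1.75],"turn":0,"jaw":60},
    {"xyz":[0.05,0.07,1.75],"turn":0,"jaw":120},
    {"xyz":[0.05,0.07,1.75],"turn":0,"jaw":180},
    {"xyz":[0.05,0.07,1.75],"turn":0,"jaw":180},
  ],
  force=20,
)

```text
clock: 8.2
position: [0.4529, 0.0543, 0.0034]
ee_rot: [0.01, -3.141, 0.004]
force: [-0.3, -0.1, -0.8]
width: 0.757
```

arm_command(
  deltas=[
    {"xyz":[0,0,0],"turn":0,"jaw":180},
    {"xyz":[0,0,0],"turn":0,"jaw":180},
    {"xyz":[0,0,0],"turn":0,"jaw":180},
    {"xyz":[0,0,0],"turn":0,"jaw":180},
    {"xyz":[0,0,0],"turn":0,"jaw":180},
  ],
)

```text
clock: 8.62
position: [0.4531, 0.0545, 0.0036]
ee_rot: [0.01, -3.141, 0.004]
force: [-0.3, 0.9, 2.3]
width: 0.512
```

```bash
python3 - <<'E'
from h import *
to((.453,.0544,.0035))
E
```

```text
t 8.62 p [0.4531 0.0545 0.0036] F [-0.3  0.9  2.3] w 47.1 j [-0.39  0.51  0.19  2.2  -0.21  0.44  1.56] zx [-0.0002 -0.0025]
yaw of tool y vs world y (deg) 0.38
shift cm [ 0.01 -0.01  0.01]
```

arm_command(
  deltas=[
    {"xyz":[0,0,-1],"turn":0,"jaw":180},
    {"xyz":[0,0,-3.5],"turn":0,"jaw":180},
    {"xyz":[0,0,-7],"turn":0,"jaw":180},
    {"xyz":[-2,-1.5,-8],"turn":0,"jaw":180},
    {"xyz":[-4,-3,-8],"turn":0,"jaw":180},
  ],
)

```text
clock: 9.03
position: [0.4948, 0.0258, 0.0866]
ee_rot: [-0.015, 3.138, -0.001]
force: [0.4, 0.5, -0.3]
width: 0.511
```

```bash
python3 - <<'E'
from h import *
to((.6135,-.062,.08))
E
```

```text
t 9.03 p [0.4948 0.0258 0.0866] F [ 0.4  0.5 -0.3] w 47.1 j [-0.37  0.41  0.27  2.06 -0.16  0.69  1.59] zx [ 0.0039 -0.0009]
yaw of tool y vs world y (deg) 0.54
shift cm [-11.78  -8.89   0.72]
```

arm_command(
  deltas=[
    {"xyz":[-3.2,-2.4,0],"turn":-0.2,"jaw":180},
    {"xyz":[-6.4,-4.8,0],"turn":-0.4,"jaw":180},
    {"xyz":[-9.4,-7.1,0],"turn":-0.5,"jaw":180},
    {"xyz":[-11.6,-8.9,0.6],"turn":-0.5,"jaw":180},
    {"xyz":[-11.6,-8.9,0.6],"turn":-0.5,"jaw":180},
  ],
)

```text
clock: 9.45
position: [0.6153, -0.0676, 0.0806]
ee_rot: [-0.021, 3.135, -0.007]
force: [1.1, -0.6, -0.3]
width: 0.514
```

arm_command(
  deltas=[
    {"xyz":[0,0,0.1],"turn":0,"jaw":180},
    {"xyz":[0,0,0.1],"turn":0,"jaw":180},
  ],
)

```text
clock: 9.62
position: [0.6149, -0.0683, 0.0789]
ee_rot: [-0.019, 3.136, -0.008]
force: [-0.6, -0.5, -0.4]
width: 0.511
```

```bash
cat > chk.py <<'E'
from h import *
import sys
n=sys.argv[1]
d=snap('wrist',n)
to((.6135,-.062,.069))
cv2.imwrite('pics/'+n+'c.png',cv2.resize(d['frame'][150:290,130:380,::-1],None,fx=3,fy=3))
print('old tip px in crop', [ (a-b)*3 for a,b in zip(proj(d,(.6112,-.0623,.063)),(130,150))])
E
python3 chk.py w13
```

```text
t 9.67 p [ 0.6145 -0.0674  0.0791] F [-0.3  0.5 -0.1] w 47.1 j [-0.16  0.58  0.27  1.77 -0.19  0.81  1.78] zx [ 0.0054 -0.0043]
yaw of tool y vs world y (deg) 0.76
shift cm [0.1  0.55 1.01]
old tip px in crop [np.float64(404.03654645996005), np.float64(233.28675274340992)]
```

View pics/w13c.png

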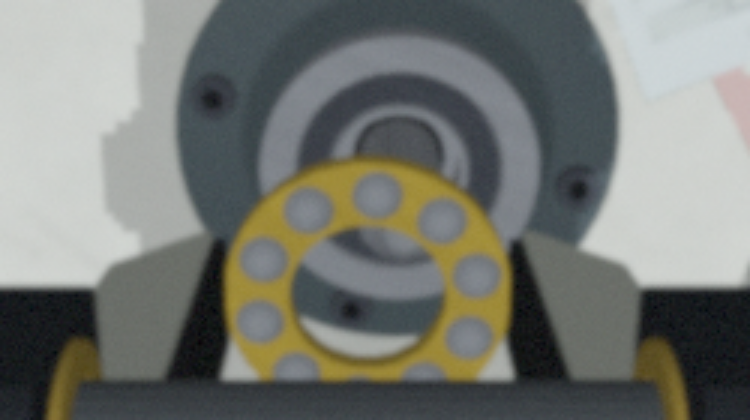

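arm_command(
  deltas=[
    {"xyz":[0.1,0.55,0.3],"turn":0,"jaw":180},
    {"xyz":[0.1,0.55,1.0],"turn":0,"jaw":180},
    {"xyz":[0.1,0.55,1.0],"turn":0,"jaw":180},
    {"xyz":[0.1,0.55,1.0],"turn":0,"jaw":180},
  ],
)

```text
clock: 10.0
position: [0.6127, -0.0611, 0.0686]
ee_rot: [-0.023, 3.137, -0.006]
force: [0.4, 0.5, -1.0]
width: 0.511
```

```bash
python3 chk.py w14; python3 - <<'E'
from h import *
d=load('w14');hsv=cv2.cvtColor(d['frame'],cv2.COLOR_RGB2HSV);m=hsv[...,1]>80;m[275:]=0;m[:,:200]=0;m[:,305:]=0
z=observe()['position'][2]-.0035+.0065
print(ring(d,252,250,60,m,z))
E
```

```text
t 10.05 p [ 0.6131 -0.0615  0.0689] F [ 0.5  0.4 -0.5] w 47.3 j [-0.17  0.59  0.26  1.78 -0.2   0.79  1.78] zx [ 0.0049 -0.0041]
yaw of tool y vs world y (deg) 0.81
shift cm [-0.04 -0.06 -0.  ]
old tip px in crop [np.float64(363.28352806051964), np.float64(268.3386485333835)]
{'px': array([252.2, 244.9]), 'axes': array([ 85.1, 101.9]), 'w': array([ 0.6098, -0.0617]), 'ls': array([ 0.6116, -0.0617]), 'r': np.float64(0.0245), 'rc': 0.0257}
```

View pics/w14c.png

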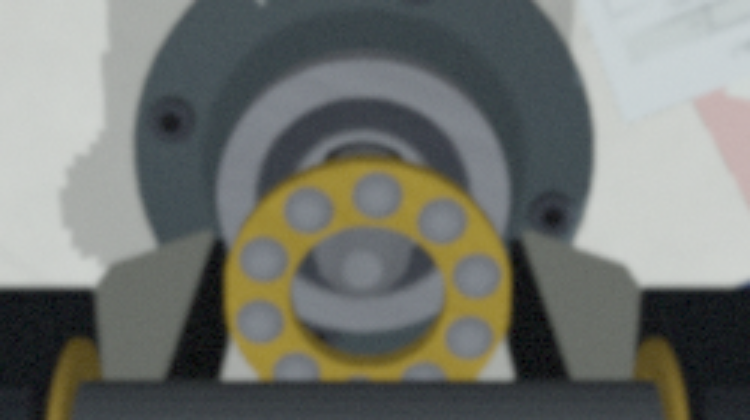

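arm_command(
  deltas=[
    {"xyz":[0,-0.06,1.0],"turn":0,"jaw":180},
    {"xyz":[0,-0.06,2.0],"turn":0,"jaw":180},
    {"xyz":[0,-0.06,3.0],"turn":0,"jaw":180},
    {"xyz":[0,-0.06,3.3],"turn":0,"jaw":180},
    {"xyz":[0,-0.06,3.3],"turn":0,"jaw":180},
  ],
)

```text
clock: 10.47
position: [0.6121, -0.0622, 0.0342]
ee_rot: [-0.022, 3.139, -0.007]
force: [1.0, 0.1, -0.0]
width: 0.514
```

```bash
python3 chk.py w15
```

```text
t 10.52 p [ 0.6127 -0.0623  0.035 ] F [-0.5  0.6 -0.3] w 46.9 j [-0.15  0.64  0.25  1.8  -0.21  0.73  1.79] zx [ 0.0033 -0.0042]
yaw of tool y vs world y (deg) 0.8
shift cm [-0.09  0.01 -3.4 ]
old tip px in crop [np.float64(369.4440233279564), np.float64(379.35567697303026)]
```

View pics/w15c.png

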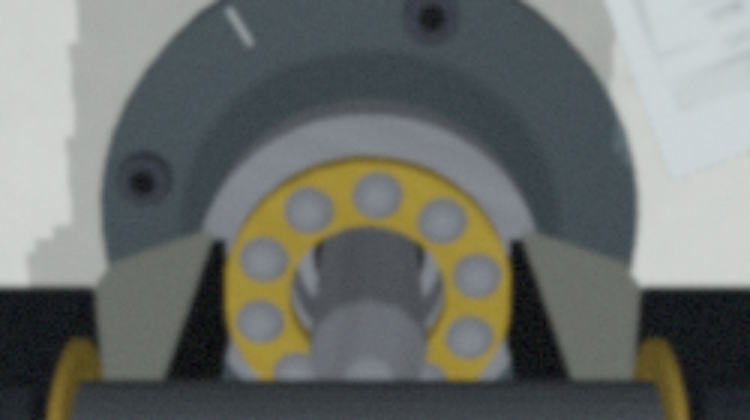

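arm_command(
  deltas=[
    {"xyz":[0,0,0.1],"turn":0,"jaw":180},
    {"xyz":[0,0,0.2],"turn":0,"jaw":180},
    {"xyz":[0,0,0.25],"turn":0,"jaw":180},
    {"xyz":[0,0,0.25],"turn":0,"jaw":180},
  ],
)

```text
clock: 10.85
position: [0.6129, -0.0624, 0.0327]
ee_rot: [-0.022, 3.138, -0.007]
force: [0.1, 0.2, -1.0]
width: 0.51
```

arm_command(
  deltas=[
    {"xyz":[0,0,0.05],"turn":0,"jaw":180},
    {"xyz":[0,0,0.1],"turn":0,"jaw":180},
    {"xyz":[0,0,0.1],"turn":0,"jaw":180},
  ],
)

```text
clock: 11.1
position: [0.613, -0.0624, 0.0326]
ee_rot: [-0.022, 3.137, -0.006]
force: [-3.0, -0.3, 7.9]
width: 0.514
```

arm_command(
  deltas=[
    {"xyz":[0,0,0],"turn":0,"jaw":100},
    {"xyz":[0,0,0],"turn":0,"jaw":60},
    {"xyz":[0,0,0],"turn":0,"jaw":0},
    {"xyz":[0,0,0],"turn":0,"jaw":0},
    {"xyz":[0,0,0],"turn":0,"jaw":0},
  ],
)

```text
clock: 11.52
position: [0.613, -0.0624, 0.0325]
ee_rot: [-0.022, 3.137, -0.006]
force: [-0.4, 0.3, -0.0]
width: 0.822
```

arm_command(
  deltas=[
    {"xyz":[0,0,-0.5],"turn":0,"jaw":0},
    {"xyz":[0,0,-3],"turn":0,"jaw":0},
    {"xyz":[0,0,-6],"turn":0,"jaw":0},
    {"xyz":[2,2.5,-7],"turn":0,"jaw":0},
    {"xyz":[4,5.5,-7],"turn":0,"jaw":0},
  ],
)

```text
clock: 11.93
position: [0.5744, -0.0101, 0.1055]
ee_rot: [-0.014, 3.131, -0.008]
force: [0.5, 1.0, -0.8]
width: 1.0
```

```bash
python3 - <<'E'
from h import *
d=snap('wrist','w16')
to((.462,.2688,.08))
E
```

```text
t 11.98 p [ 5.685e-01 -4.000e-04  1.032e-01] F [-6.3  6.  -1.8] w 91.9 j [-0.29  0.48  0.27  1.87 -0.17  0.81  1.66] zx [0.0031 0.0004]
yaw of tool y vs world y (deg) 1.0
shift cm [10.18 27.1   2.3 ]
```

View pics/w16.png

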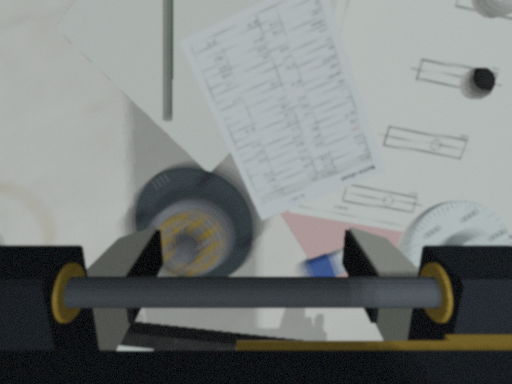

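arm_command(
  deltas=[
    {"xyz":[1.8,3.7,0],"turn":-1,"jaw":0},
    {"xyz":[3.4,7.4,0],"turn":-1,"jaw":0},
    {"xyz":[5,11.1,0.5],"turn":-1,"jaw":0},
    {"xyz":[6.6,14.8,1],"turn":-1,"jaw":0},
    {"xyz":[7.8,18.5,1.5],"turn":-1,"jaw":0},
  ],
)

```text
clock: 12.4
position: [0.4864, 0.1831, 0.0885]
ee_rot: [-0.054, 3.138, 0.001]
force: [-0.3, 0.5, 0.5]
width: 1.001
```

```bash
python3 - <<'E'
from h import *
s=snap('scene','s17')
to((.468,.2688,.08))
f=s['frame'][:,:,::-1]; cv2.imwrite('pics/s17c.png',cv2.resize(f[210:290,260:340],None,fx=6,fy=6,interpolation=cv2.INTER_CUBIC))
E
```

```text
t 12.45 p [0.4826 0.1932 0.0872] F [-3.4  8.2 -1.3] w 92.5 j [-0.66  0.44  0.24  2.   -0.16  0.72  1.29] zx [-0.0002  0.0049]
yaw of tool y vs world y (deg) 2.58
shift cm [1.12 7.62 0.76]
```

View pics/s17c.png

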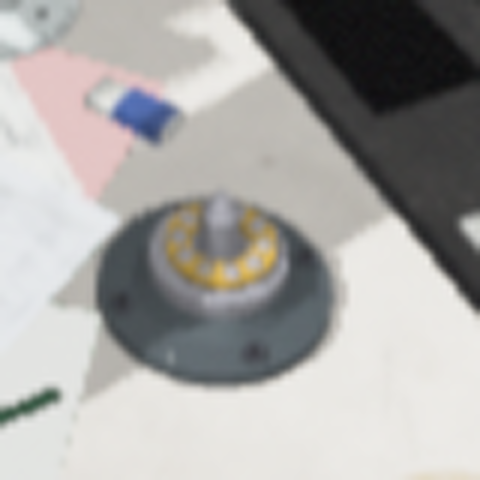

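arm_command(
  deltas=[
    {"xyz":[0.7,3.7,0],"turn":2,"jaw":0},
    {"xyz":[1.1,7.2,0.5],"turn":2.5,"jaw":0},
    {"xyz":[1.1,7.5,0.8],"turn":2.5,"jaw":0},
    {"xyz":[1.1,7.5,0.8],"turn":2.5,"jaw":0},
    {"xyz":[1.1,7.5,0.8],"turn":2.5,"jaw":0},
  ],
)

```text
clock: 12.87
position: [0.4681, 0.2676, 0.0795]
ee_rot: [0.005, -3.141, -0.007]
force: [-0.3, -1.0, 0.3]
width: 1.0
```

```bash
python3 - <<'E'
from h import *
d=snap('wrist','w18')
f=d['frame'].astype(int);hsv=cv2.cvtColor(d['frame'],cv2.COLOR_RGB2HSV)
u,v=proj(d,(.4685,.2688,.0045));print(u,v)
print(f[int(v)-25,int(u)],f[int(v),int(u)],f[int(v)-45,int(u)])
print(ring(d,u,v,46,hsv[...,2]<f[int(v)-45,int(u)].max()-22,.0045))
to((.4685,.2688,.003))
E
```

```text
254.41769412254206 199.44759851738385
[114 119 124] [149 154 151] [150 157 153]
{'px': array([252.2, 196.9]), 'axes': array([69.9, 70.4]), 'w': array([0.4666, 0.2672]), 'ls': array([0.4674, 0.2672]), 'r': np.float64(0.0257), 'rc': 0.0266}
t 12.92 p [0.4685 0.2665 0.0796] F [ 0.6 -1.  -0. ] w 92.1 j [-0.79  0.47  0.24  1.96 -0.17  0.72  1.13] zx [-0.0003  0.0041]
yaw of tool y vs world y (deg) 0.05
shift cm [0.   0.2  7.66]
```

View pics/w18.png

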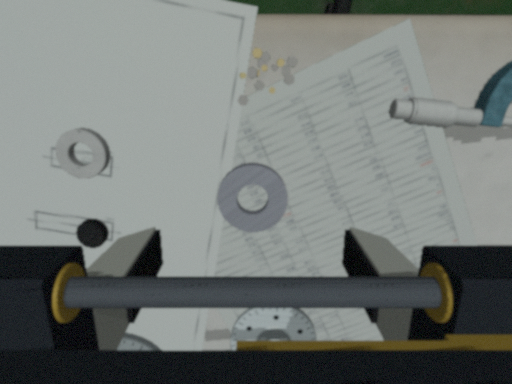

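arm_command(
  deltas=[
    {"xyz":[0.1,0.07,2.5],"turn":0,"jaw":0},
    {"xyz":[0.15,0.07,5],"turn":0,"jaw":0},
    {"xyz":[0.15,0.07,6.2],"turn":0,"jaw":0},
    {"xyz":[0.15,0.07,6.2],"turn":0,"jaw":0},
  ],
)

```text
clock: 13.25
position: [0.4662, 0.2646, 0.0156]
ee_rot: [-0.003, -3.138, -0.002]
force: [-1.2, -0.1, 0.3]
width: 1.001
```

```bash
python3 - <<'E'
from h import *
d=snap('wrist','w19')
f=d['frame'].astype(int);hsv=cv2.cvtColor(d['frame'],cv2.COLOR_RGB2HSV)
u,v=proj(d,(.467,.2672,.0045));print(u,v)
m=hsv[...,2]<f[int(v)-60,int(u)].max()-22; m[275:]=0
print(ring(d,u,v,56,m,.0045))
to((.467,.2672,.0035))
E
```

```text
258.24128782261374 238.94579056842502
{'px': array([256.2, 233.6]), 'axes': array([79.3, 92.9]), 'w': array([0.4639, 0.2661]), 'ls': array([0.4652, 0.2665]), 'r': np.float64(0.0242), 'rc': 0.0257}
t 13.3 p [0.467  0.2652 0.017 ] F [ 0.2 -0.4  0.3] w 91.8 j [-0.77  0.57  0.21  2.   -0.21  0.59  1.15] zx [-0.002   0.0021]
yaw of tool y vs world y (deg) -0.09
shift cm [-0.    0.2   1.35]
```

View pics/w19.png

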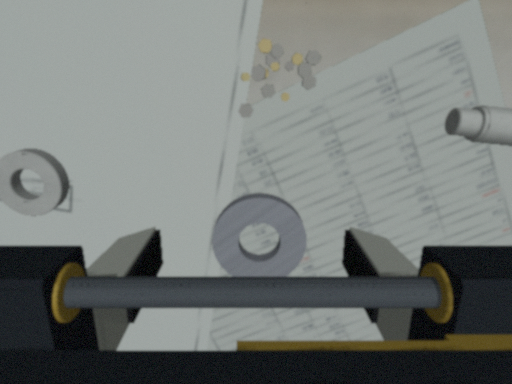

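arm_command(
  deltas=[
    {"xyz":[0,0.2,0.7],"turn":0,"jaw":0},
    {"xyz":[0,0.2,1.35],"turn":0,"jaw":60},
    {"xyz":[0,0.2,1.35],"turn":0,"jaw":120},
    {"xyz":[0,0.2,1.35],"turn":0,"jaw":180},
    {"xyz":[0,0.2,1.35],"turn":0,"jaw":180},
  ],
  force=25,
)

```text
clock: 13.72
position: [0.4672, 0.2673, 0.0039]
ee_rot: [-0.002, -3.14, -0.004]
force: [0.3, 0.2, 0.1]
width: 0.76
```

arm_command(
  deltas=[
    {"xyz":[0,0,0],"turn":0,"jaw":180},
    {"xyz":[0,0,0],"turn":0,"jaw":180},
    {"xyz":[0,0,0],"turn":0,"jaw":180},
    {"xyz":[0,0,0],"turn":0,"jaw":180},
    {"xyz":[0,0,0],"turn":0,"jaw":180},
  ],
)

```text
clock: 14.13
position: [0.4674, 0.2675, 0.0041]
ee_rot: [-0.003, -3.14, -0.004]
force: [-0.5, 0.9, 3.9]
width: 0.533
```

```bash
python3 - <<'E'
from h import *
to((.467,.2672,.0035))
E
```

```text
t 14.13 p [0.4674 0.2675 0.0041] F [-0.5  0.9  3.9] w 49.1 j [-0.76  0.59  0.2   2.01 -0.22  0.56  1.16] zx [-0.0012  0.0028]
yaw of tool y vs world y (deg) -0.09
shift cm [ 0.04 -0.03  0.06]
```

arm_command(
  deltas=[
    {"xyz":[0,0,-1],"turn":0,"jaw":180},
    {"xyz":[0,0,-4],"turn":0,"jaw":180},
    {"xyz":[0,-1,-7.5],"turn":0,"jaw":180},
    {"xyz":[-1,-4,-8.5],"turn":0,"jaw":180},
    {"xyz":[-2.5,-7.5,-8.5],"turn":0,"jaw":180},
  ],
)

```text
clock: 14.55
position: [0.4931, 0.1948, 0.0924]
ee_rot: [-0.006, 3.139, 0.01]
force: [1.4, -0.3, -0.9]
width: 0.529
```

```bash
python3 - <<'E'
from h import *
snap('wrist','w20')
to((.6135,-.062,.088))
E
```

```text
t 14.6 p [0.4967 0.1836 0.0916] F [ 3.4 -7.9 -0.9] w 48.8 j [-0.65  0.44  0.26  1.98 -0.17  0.74  1.27] zx [0.0042 0.0004]
yaw of tool y vs world y (deg) -0.42
shift cm [-11.86 -24.47   0.39]
```

View pics/w20.png

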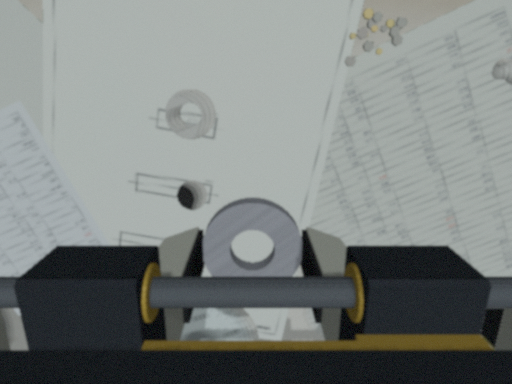

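Upper race is held flat at (252,247). Carry on to the spindle.

arm_command(
  deltas=[
    {"xyz":[-1.8,-3.7,0],"turn":0,"jaw":180},
    {"xyz":[-3.6,-7.4,0],"turn":0,"jaw":180},
    {"xyz":[-5.4,-11.1,0],"turn":0,"jaw":180},
    {"xyz":[-7,-14.5,0],"turn":0,"jaw":180},
    {"xyz":[-8.2,-17,0],"turn":0,"jaw":180},
  ],
)

```text
clock: 15.02
position: [0.5782, 0.0089, 0.0925]
ee_rot: [0.016, 3.137, -0.001]
force: [0.9, -0.2, -0.6]
width: 0.531
```

```bash
python3 - <<'E'
from h import *
to((.6128,-.062,.08))
E
```

```text
t 15.02 p [0.5782 0.0089 0.0925] F [ 0.9 -0.2 -0.6] w 48.8 j [-0.3   0.51  0.27  1.86 -0.18  0.79  1.63] zx [ 0.0048 -0.0009]
yaw of tool y vs world y (deg) -0.57
shift cm [-3.52 -7.05  1.27]
```

arm_command(
  deltas=[
    {"xyz":[-1.7,-3.4,0],"turn":0,"jaw":180},
    {"xyz":[-3.2,-6.2,0.5],"turn":0,"jaw":180},
    {"xyz":[-3.5,-6.9,1.2],"turn":0,"jaw":180},
    {"xyz":[-3.5,-7.0,1.2],"turn":0,"jaw":180},
    {"xyz":[-3.5,-7.0,1.2],"turn":0,"jaw":180},
  ],
)

```text
clock: 15.43
position: [0.6117, -0.0615, 0.0803]
ee_rot: [0.017, 3.139, -0.001]
force: [-0.4, 0.7, -0.7]
width: 0.535
```

```bash
python3 chk.py w21
```

```text
t 15.48 p [ 0.6119 -0.0602  0.0806] F [ 0.5  0.9 -0.8] w 49.1 j [-0.17  0.57  0.27  1.77 -0.2   0.82  1.75] zx [ 0.0034 -0.    ]
yaw of tool y vs world y (deg) -0.54
shift cm [-0.16 -0.18  1.16]
old tip px in crop [np.float64(365.6745993439796), np.float64(245.38411154527518)]
```

View pics/w21c.png

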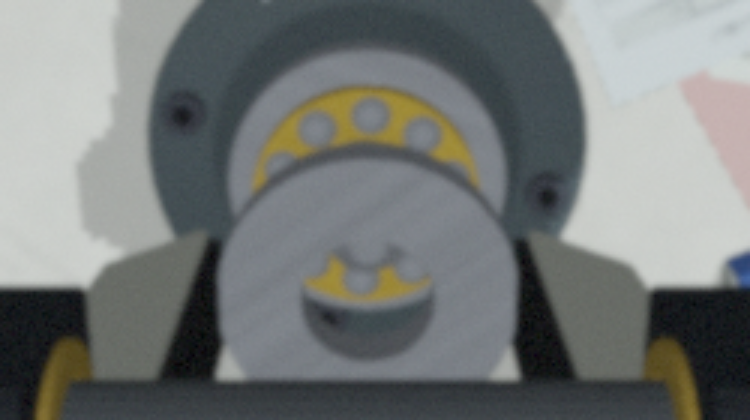

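arm_command(
  deltas=[
    {"xyz":[-0.15,-0.15,0.5],"turn":0,"jaw":180},
    {"xyz":[-0.15,-0.15,1.1],"turn":0,"jaw":180},
    {"xyz":[-0.15,-0.15,1.1],"turn":0,"jaw":180},
    {"xyz":[-0.15,-0.15,1.1],"turn":0,"jaw":180},
  ],
)

```text
clock: 15.82
position: [0.6128, -0.0607, 0.0691]
ee_rot: [0.013, 3.139, 0.0]
force: [-1.1, -0.4, -1.2]
width: 0.534
```

```bash
python3 chk.py w22
```

```text
t 15.87 p [ 0.6131 -0.061   0.0694] F [-0.  -0.3 -0.1] w 49.0 j [-0.17  0.59  0.26  1.78 -0.2   0.8   1.76] zx [0.0029 0.0001]
yaw of tool y vs world y (deg) -0.48
shift cm [-0.04 -0.1   0.04]
old tip px in crop [np.float64(360.60986060597327), np.float64(266.5171344519937)]
```

View pics/w22c.png

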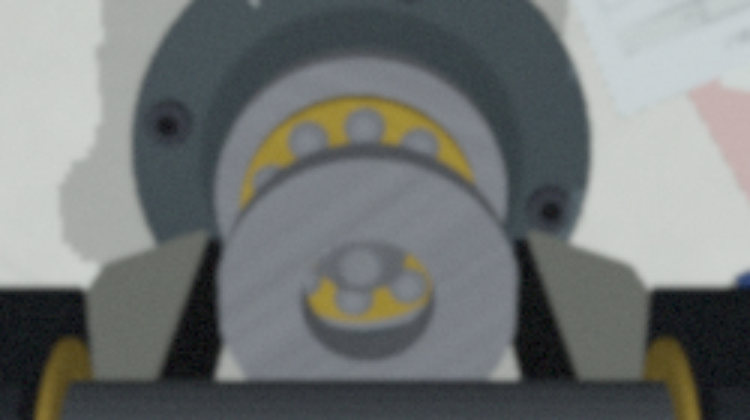

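```bash
python3 - <<'E'
from h import *
d=load('w22'); c=lambda u,v,z: ray(d,130+u/3,150+v/3,z).round(4)
zt=.0694-.004+.009
print('tip',c(361,267,.063))
print('bore top L,R,T,B',c(302,300,zt),c(436,300,zt),c(369,242,zt),c(369,360,zt))
print('bottom lip near B', c(369,337,zt-.009), 'T',c(369,242,zt))
print('outer top front',c(368,158,zt),'L',c(218,290,zt),'R',c(518,290,zt))
print('cage front',c(358,96,.036), 'lower race front',c(362,57,.029),'foot L/R',c(134,140,.009),c(590,140,.009))
E
```

```text
tip [ 0.6113 -0.0622  0.063 ]
bore top L,R,T,B [ 0.6116 -0.0718  0.0744] [ 0.6118 -0.05    0.0744] [ 0.6014 -0.0608  0.0744] [ 0.6227 -0.0609  0.0744]
bottom lip near B [ 0.6235 -0.0609  0.0654] T [ 0.6014 -0.0608  0.0744]
outer top front [ 0.5872 -0.0609  0.0744] L [ 0.6098 -0.0853  0.0744] R [ 0.6101 -0.0367  0.0744]
cage front [ 0.5883 -0.0628  0.036 ] lower race front [ 0.5824 -0.062   0.029 ] foot L/R [ 0.606  -0.1128  0.009 ] [ 0.6067 -0.0118  0.009 ]
```

arm_command(
  deltas=[
    {"xyz":[0.05,-0.13,0.3],"turn":0,"jaw":180},
    {"xyz":[0.05,-0.13,1.0],"turn":0,"jaw":180},
    {"xyz":[0.05,-0.13,1.7],"turn":0,"jaw":180},
    {"xyz":[0.05,-0.13,2.4],"turn":0,"jaw":180},
    {"xyz":[0.05,-0.13,2.4],"turn":0,"jaw":180},
  ],
)

```text
clock: 16.28
position: [0.6115, -0.0622, 0.0435]
ee_rot: [0.013, 3.141, 0.0]
force: [-0.6, -0.2, -1.1]
width: 0.532
```

```bash
python3 chk.py w23
```

```text
t 16.33 p [ 0.6118 -0.0622  0.0442] F [-0.8  0.3 -0. ] w 48.9 j [-0.16  0.62  0.25  1.79 -0.21  0.75  1.77] zx [0.0007 0.0002]
yaw of tool y vs world y (deg) -0.49
shift cm [-0.17  0.02 -2.48]
old tip px in crop [np.float64(369.5200763642597), np.float64(349.60908983872355)]
```

View pics/w23c.png

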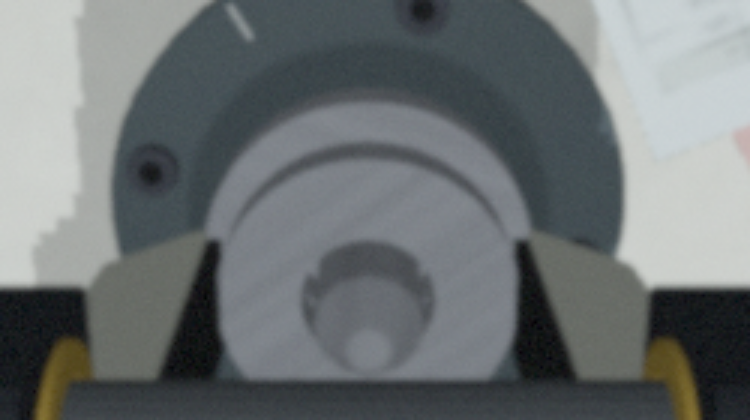

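arm_command(
  deltas=[
    {"xyz":[0,0,0.1],"turn":0,"jaw":180},
    {"xyz":[0,0,0.2],"turn":0,"jaw":180},
    {"xyz":[0,0,0.25],"turn":0,"jaw":180},
    {"xyz":[0,0,0.25],"turn":0,"jaw":180},
  ],
)

```text
clock: 16.67
position: [0.6119, -0.0623, 0.0422]
ee_rot: [0.014, 3.141, 0.0]
force: [-1.6, -0.3, 3.9]
width: 0.532
```

arm_command(
  deltas=[
    {"xyz":[0,0,0.05],"turn":0,"jaw":180},
    {"xyz":[0,0,0.05],"turn":0,"jaw":180},
    {"xyz":[0,0,0.05],"turn":0,"jaw":60},
    {"xyz":[0,0,0.05],"turn":0,"jaw":0},
    {"xyz":[0,0,0.05],"turn":0,"jaw":0},
  ],
)

```text
clock: 17.08
position: [0.6121, -0.0623, 0.0416]
ee_rot: [0.013, 3.14, 0.0]
force: [-0.1, 0.0, -0.2]
width: 0.7
```

arm_command(
  deltas=[
    {"xyz":[0,0,0],"turn":0,"jaw":0},
    {"xyz":[0,0,0],"turn":0,"jaw":0},
    {"xyz":[0,0,-2],"turn":0,"jaw":0},
    {"xyz":[0,0,-5],"turn":0,"jaw":0},
    {"xyz":[1,3,-6],"turn":0,"jaw":0},
  ],
)

```text
clock: 17.5
position: [0.6052, -0.0396, 0.1052]
ee_rot: [0.026, 3.134, -0.007]
force: [1.1, -0.4, 0.5]
width: 0.996
```

```bash
python3 chk.py w24; python3 - <<'E'
from h import *
to((.622,.158,.1))
E
```

```text
t 17.55 p [ 0.6032 -0.0276  0.1053] F [-1.9  7.1  0.8] w 91.5 j [-0.23  0.53  0.27  1.78 -0.19  0.85  1.69] zx [0.0057 0.0031]
yaw of tool y vs world y (deg) -0.45
shift cm [-1.03 -3.45  3.62]
old tip px in crop [np.float64(261.9431426410658), np.float64(224.81247290464842)]
t 17.55 p [ 0.6032 -0.0276  0.1053] F [-1.9  7.1  0.8] w 91.5 j [-0.23  0.53  0.27  1.78 -0.19  0.85  1.69] zx [0.0057 0.0031]
yaw of tool y vs world y (deg) -0.45
shift cm [-1.73 18.57  0.59]
```

View pics/w24.png

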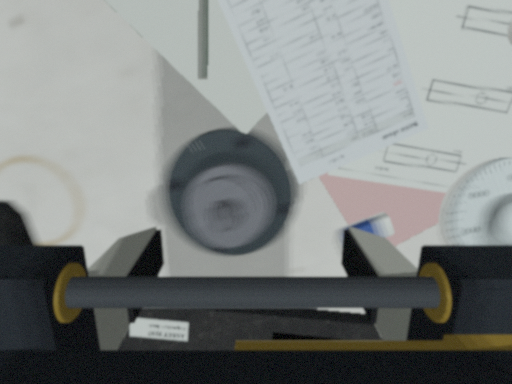

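arm_command(
  deltas=[
    {"xyz":[-0.3,4,0],"turn":0,"jaw":0},
    {"xyz":[-0.6,8,0],"turn":0,"jaw":0},
    {"xyz":[-0.9,12,0],"turn":0,"jaw":0},
    {"xyz":[-1.2,15.5,0],"turn":0,"jaw":0},
    {"xyz":[-1.5,17.5,0],"turn":0,"jaw":0},
  ],
)

```text
clock: 17.97
position: [0.619, 0.1538, 0.1057]
ee_rot: [0.004, 3.136, 0.009]
force: [-0.1, -0.3, -0.0]
width: 1.0
```

arm_command(
  deltas=[
    {"xyz":[0,0.4,0],"turn":-1,"jaw":0},
    {"xyz":[0,0.4,0],"turn":-1,"jaw":0},
  ],
)

```text
clock: 18.13
position: [0.6184, 0.161, 0.1052]
ee_rot: [-0.033, 3.137, 0.011]
force: [-0.2, 0.1, -0.2]
width: 1.002
```

```bash
python3 - <<'E'
from h import *
snap('wrist','w25');s=snap('scene','s25')
f=s['frame'][:,:,::-1]; cv2.imwrite('pics/s25c.png',cv2.resize(f[190:290,220:340],None,fx=5,fy=5,interpolation=cv2.INTER_CUBIC))
to((.629,.158,.1))
E
```

```text
t 18.23 p [0.6188 0.156  0.1055] F [ 0.5 -0.5 -0.3] w 92.3 j [-0.5   0.57  0.26  1.69 -0.19  0.89  1.42] zx [0.005  0.0047]
yaw of tool y vs world y (deg) 0.81
shift cm [-1.02  0.18  0.55]
```

View pics/w25.png

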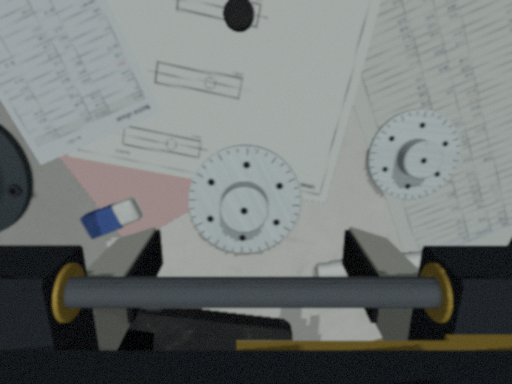

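View pics/s25c.png

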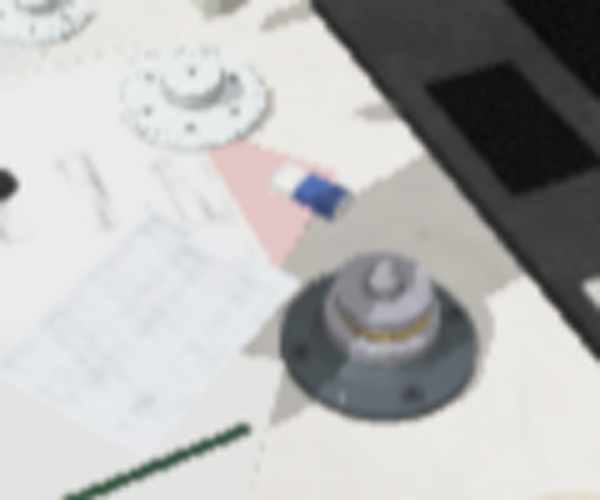

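```bash
python3 - <<'E'
from h import *
d=load('w25')
print(ray(d,244.5,211,.026),ray(d,245,199.5,.006))
for a in ((189,200),(301,200),(245,145),(245,254)): print(ray(d,*a,.006).round(4))
cv2.imwrite('pics/w25c.png',cv2.resize(d['frame'][130:270,170:320,::-1],None,fx=5,fy=5,interpolation=cv2.INTER_CUBIC))
E
```

```text
[0.62971926 0.15544075 0.026     ] [0.62779669 0.15549707 0.006     ]
[0.6291 0.1115 0.006 ]
[0.6273 0.1996 0.006 ]
[0.5846 0.1548 0.006 ]
[0.6756 0.1563 0.006 ]
```

View pics/w25c.png

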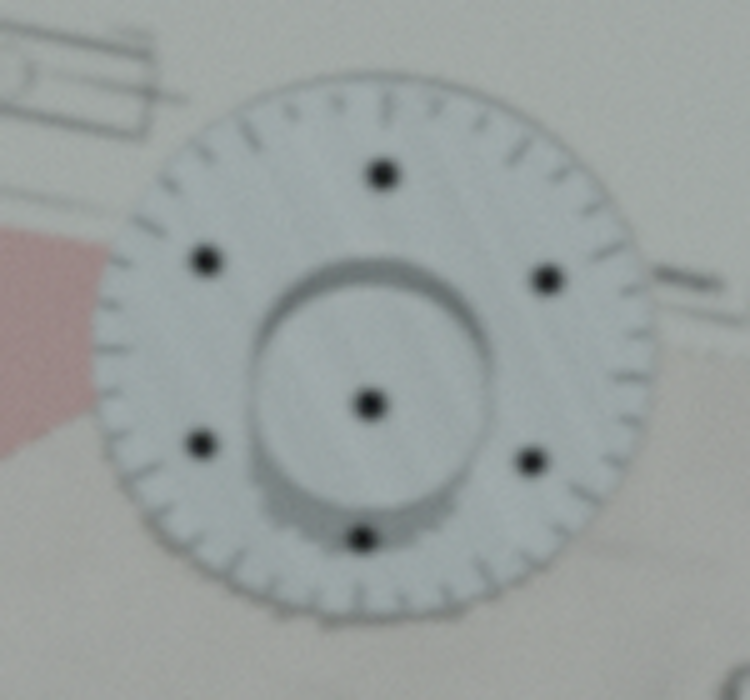

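arm_command(
  deltas=[
    {"xyz":[-0.5,0,2],"turn":0.8,"jaw":0},
    {"xyz":[-1.0,-0.05,4.5],"turn":0.8,"jaw":0},
    {"xyz":[-1.1,-0.05,7],"turn":0.8,"jaw":0},
    {"xyz":[-1.1,-0.05,7.8],"turn":0.8,"jaw":0},
    {"xyz":[-1.1,-0.05,7.8],"turn":0.8,"jaw":0},
  ],
)

```text
clock: 18.65
position: [0.6286, 0.1529, 0.0254]
ee_rot: [0.004, 3.141, 0.003]
force: [0.6, 1.0, -0.4]
width: 1.0
```

```bash
python3 - <<'E'
from h import *
d=snap('wrist','w26')
to((.6297,.1554,.012))
print(proj(d,(.6297,.1554,.026)))
E
```

```text
t 18.7 p [0.6297 0.1537 0.0271] F [ 0.1 -0.1  0.1] w 92.2 j [-0.48  0.69  0.24  1.72 -0.22  0.76  1.44] zx [0.0031 0.0032]
yaw of tool y vs world y (deg) -0.13
shift cm [0.01 0.16 1.51]
(np.float64(258.3800860097734), np.float64(249.5869703976069))
```

View pics/w26.png

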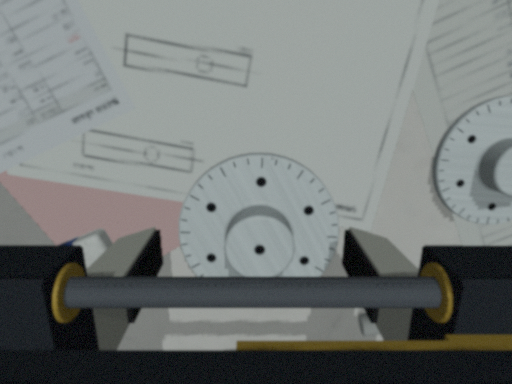

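arm_command(
  deltas=[
    {"xyz":[0,0.2,0.8],"turn":0,"jaw":0},
    {"xyz":[0,0.2,1.5],"turn":0,"jaw":60},
    {"xyz":[0,0.2,1.5],"turn":0,"jaw":120},
    {"xyz":[0,0.2,1.5],"turn":0,"jaw":200},
    {"xyz":[0,0.2,1.5],"turn":0,"jaw":200},
  ],
  force=30,
)

```text
clock: 19.12
position: [0.63, 0.1559, 0.0126]
ee_rot: [0.003, 3.138, 0.005]
force: [0.2, -1.0, -0.9]
width: 0.761
```

arm_command(
  deltas=[
    {"xyz":[0,0,0],"turn":0,"jaw":200},
    {"xyz":[0,0,0],"turn":0,"jaw":200},
    {"xyz":[0,0,0],"turn":0,"jaw":200},
    {"xyz":[0,0,0],"turn":0,"jaw":200},
    {"xyz":[0,0,0],"turn":0,"jaw":200},
  ],
)

```text
clock: 19.53
position: [0.63, 0.1559, 0.0127]
ee_rot: [0.003, 3.138, 0.005]
force: [0.5, 0.1, 0.7]
width: 0.399
```

arm_command(
  deltas=[
    {"xyz":[0,0,0],"turn":0,"jaw":200},
    {"xyz":[0,0,0],"turn":0,"jaw":200},
    {"xyz":[0,0,0],"turn":0,"jaw":200},
  ],
)

```text
clock: 19.78
position: [0.63, 0.156, 0.0127]
ee_rot: [0.003, 3.138, 0.006]
force: [0.4, 0.6, 0.2]
width: 0.386
```

```bash
python3 - <<'E'
from h import *
to((.612,-.062,.092))
E
```

```text
t 19.78 p [0.63   0.156  0.0127] F [0.4 0.6 0.2] w 35.5 j [-0.47  0.71  0.23  1.72 -0.23  0.74  1.44] zx [0.0038 0.0035]
yaw of tool y vs world y (deg) -0.12
shift cm [  1.73 -21.77  -8.02]
```

arm_command(
  deltas=[
    {"xyz":[0,0,-1],"turn":0,"jaw":200},
    {"xyz":[0,0,-4],"turn":0,"jaw":200},
    {"xyz":[0,0,-7],"turn":0,"jaw":200},
    {"xyz":[0.2,-3,-8],"turn":0,"jaw":200},
    {"xyz":[0.4,-6,-8],"turn":0,"jaw":200},
  ],
)

```text
clock: 20.2
position: [0.6276, 0.0979, 0.0963]
ee_rot: [-0.004, 3.132, 0.009]
force: [0.7, -1.2, -2.1]
width: 0.385
```

```bash
python3 - <<'E'
from h import *
d=snap('wrist','w27')
to((.612,-.062,.092))
E
```

```text
t 20.25 p [0.6263 0.0867 0.095 ] F [-1.6 -9.3 -2.7] w 35.4 j [-0.41  0.58  0.27  1.72 -0.19  0.86  1.51] zx [ 0.007  -0.0009]
yaw of tool y vs world y (deg) -0.42
shift cm [  1.33 -14.88   0.31]
```

View pics/w27.png

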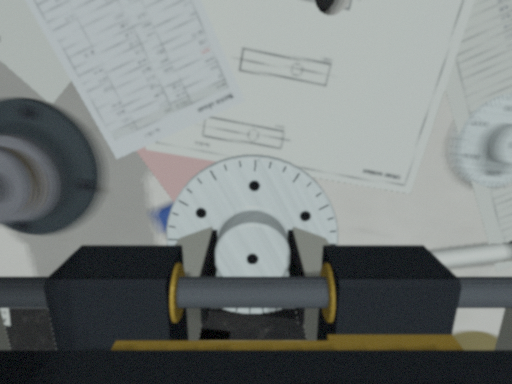

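```bash
python3 - <<'E'
from h import *
d=load('w27');p=np.array([.6263,.0867,.095])
z=.095-.0127+.026
print((ray(d,252.3,259,z)-p).round(4))
# disc edge at front/left/right, z rim top
zr=.095-.0127+.008
f=d['frame'][150:280,150:350,::-1]
cv2.imwrite('pics/w27c.png',cv2.resize(f,None,fx=4,fy=4,interpolation=cv2.INTER_CUBIC))
print([(ray(d,*q,zr)-p).round(4) for q in ((252,156),(168,222),(337,222))])
E
```

```text
[0.0013 0.0106 0.0133]
[array([-0.0441,  0.0104, -0.0047]), array([-0.0098, -0.0323, -0.0047]), array([-0.0099,  0.054 , -0.0047])]
```

arm_command(
  deltas=[
    {"xyz":[0.4,-4,0],"turn":-0.2,"jaw":200},
    {"xyz":[0.8,-8,0],"turn":-0.4,"jaw":200},
    {"xyz":[1.2,-11.5,0],"turn":-0.4,"jaw":200},
    {"xyz":[1.3,-14.3,0],"turn":-0.4,"jaw":200},
    {"xyz":[1.3,-14.6,0],"turn":-0.4,"jaw":200},
  ],
)

```text
clock: 20.67
position: [0.6109, -0.0682, 0.0958]
ee_rot: [0.015, 3.135, -0.009]
force: [0.4, -1.4, -1.9]
width: 0.386
```

arm_command(
  deltas=[
    {"xyz":[0,0,0],"turn":0,"jaw":200},
    {"xyz":[0,0,0],"turn":0,"jaw":200},
  ],
)

```text
clock: 20.83
position: [0.6105, -0.0698, 0.0962]
ee_rot: [0.019, 3.135, -0.01]
force: [1.0, 0.0, -1.9]
width: 0.384
```

```bash
python3 chk.py w28; python3 - <<'E'
from h import *
s=snap('scene','s28'); t=snap('top','t28')
f=s['frame'][:,:,::-1]; cv2.imwrite('pics/s28c.png',cv2.resize(f[180:300,230:350],None,fx=5,fy=5,interpolation=cv2.INTER_CUBIC))
E
```

```text
t 20.88 p [ 0.6108 -0.0681  0.096 ] F [ 1.3  1.2 -3.4] w 35.6 j [-0.17  0.55  0.27  1.77 -0.18  0.84  1.75] zx [ 0.0065 -0.0054]
yaw of tool y vs world y (deg) -0.59
shift cm [-0.25  0.62  2.7 ]
old tip px in crop [np.float64(408.44682092568013), np.float64(216.83965591934458)]
```

View pics/w28.png

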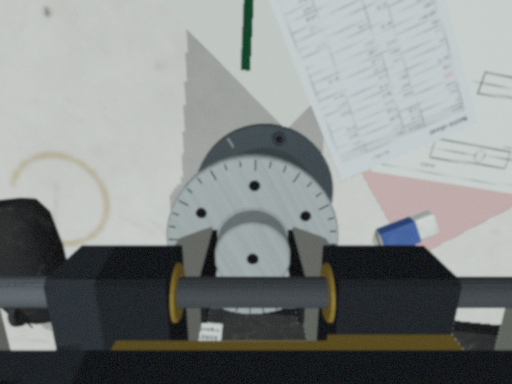

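View pics/s28c.png

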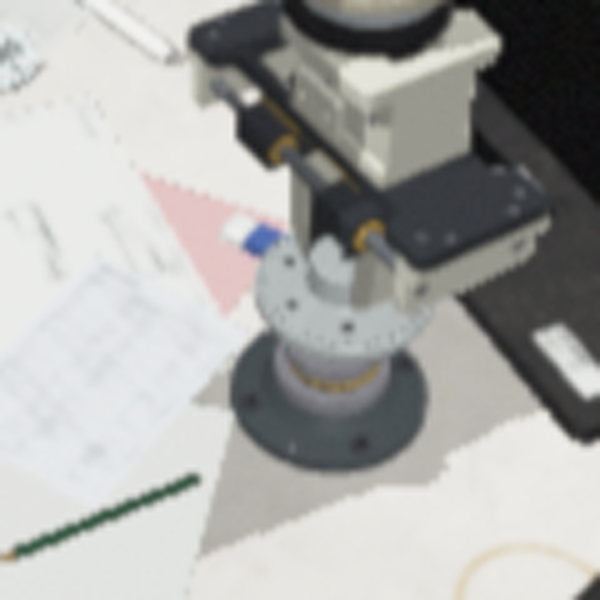

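```bash
python3 - <<'E'
from h import *
d=load('w28');p=observe()['position']
z=p[2]-.0127
print(p,(ray(d,252.3,259,z+.026)).round(4))
print([(ray(d,*q,z+.008)).round(4) for q in ((253,156),(168,222),(337,222))])
E
```

```text
[ 0.61099017 -0.06642104  0.09581393] [ 0.61   -0.0702  0.1091]
[array([ 0.5649, -0.0695,  0.0911]), array([ 0.5986, -0.1131,  0.0911]), array([ 0.5993, -0.0273,  0.0911])]
```

arm_command(
  deltas=[
    {"xyz":[-0.1,0.44,0.5],"turn":0,"jaw":200},
    {"xyz":[-0.1,0.44,1],"turn":0,"jaw":200},
    {"xyz":[-0.1,0.44,1],"turn":0,"jaw":200},
    {"xyz":[-0.1,0.44,1],"turn":0,"jaw":200},
  ],
)

```text
clock: 21.32
position: [0.6117, -0.0612, 0.0851]
ee_rot: [0.01, 3.136, -0.007]
force: [1.0, 0.6, -2.1]
width: 0.385
```

```bash
python3 - <<'E'
from h import *
to((.6118,-.062,.079))
d=snap('wrist','w29');
to((.6118,-.062,.079))
E
```

```text
t 21.32 p [ 0.6117 -0.0612  0.0851] F [ 1.   0.6 -2.1] w 35.4 j [-0.17  0.57  0.27  1.77 -0.19  0.82  1.75] zx [ 0.0051 -0.0045]
yaw of tool y vs world y (deg) -0.37
shift cm [-0.01 -0.07  0.61]
t 21.37 p [ 0.6119 -0.0617  0.0854] F [ 1.3 -0.9 -1.6] w 35.6 j [-0.17  0.57  0.27  1.77 -0.19  0.82  1.75] zx [ 0.0057 -0.0047]
yaw of tool y vs world y (deg) -0.4
shift cm [ 0.01 -0.03  0.64]
```

arm_command(
  deltas=[
    {"xyz":[0,-0.03,0.5],"turn":0,"jaw":200},
    {"xyz":[0,-0.03,1.0],"turn":0,"jaw":200},
    {"xyz":[0,-0.03,1.4],"turn":0,"jaw":200},
    {"xyz":[0,-0.03,1.4],"turn":0,"jaw":200},
  ],
)

```text
clock: 21.7
position: [0.6112, -0.0621, 0.0702]
ee_rot: [0.011, 3.138, -0.007]
force: [-0.4, -0.1, -3.7]
width: 0.385
```

```bash
python3 - <<'E'
from h import *
to((.6118,-.062,.0597))
E
```

```text
t 21.7 p [ 0.6112 -0.0621  0.0702] F [-0.4 -0.1 -3.7] w 35.4 j [-0.17  0.59  0.26  1.78 -0.2   0.79  1.75] zx [ 0.0039 -0.0047]
yaw of tool y vs world y (deg) -0.41
shift cm [-0.05  0.01  1.05]
```

arm_command(
  deltas=[
    {"xyz":[-0.04,0,0.3],"turn":0,"jaw":200},
    {"xyz":[-0.04,0,0.6],"turn":0,"jaw":200},
    {"xyz":[-0.04,0,0.8],"turn":0,"jaw":200},
    {"xyz":[-0.04,0,0.85],"turn":0,"jaw":200},
  ],
)

```text
clock: 22.03
position: [0.6114, -0.0621, 0.0613]
ee_rot: [0.011, 3.138, -0.007]
force: [0.5, -0.1, -2.3]
width: 0.382
```

arm_command(
  deltas=[
    {"xyz":[0,0,0.08],"turn":0,"jaw":200},
    {"xyz":[0,0,0.16],"turn":0,"jaw":200},
    {"xyz":[0,0,0.16],"turn":0,"jaw":200},
  ],
)

```text
clock: 22.28
position: [0.6115, -0.0622, 0.0598]
ee_rot: [0.011, 3.138, -0.007]
force: [-0.4, -0.3, -1.6]
width: 0.381
```

```bash
python3 - <<'E'
from h import *
s=snap('scene','s30');to((.6118,-.062,.0597))
f=s['frame'][:,:,::-1]; cv2.imwrite('pics/s30c.png',cv2.resize(f[180:300,230:350],None,fx=5,fy=5,interpolation=cv2.INTER_CUBIC))
E
```

```text
t 22.33 p [ 0.6115 -0.0621  0.0598] F [-0.2 -0.2 -1.6] w 35.1 j [-0.16  0.6   0.26  1.79 -0.2   0.77  1.76] zx [ 0.0035 -0.0047]
yaw of tool y vs world y (deg) -0.42
shift cm [-0.03  0.02  0.01]
```

View pics/s30c.png

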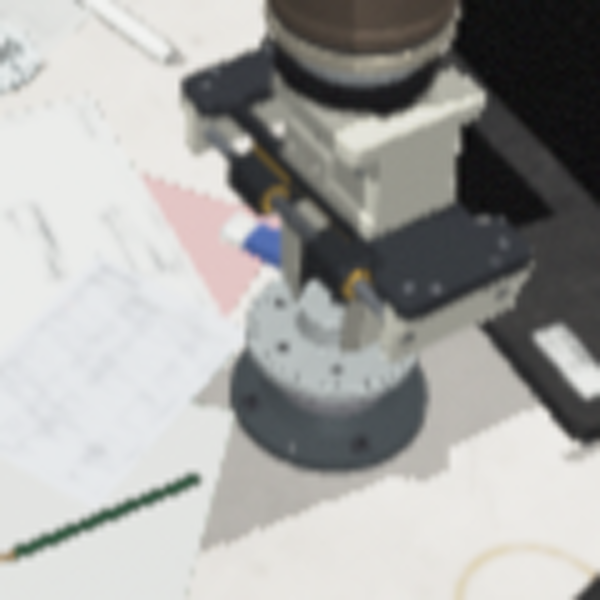

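arm_command(
  deltas=[
    {"xyz":[0,0,0.05],"turn":0,"jaw":200},
    {"xyz":[0,0,0.1],"turn":0,"jaw":200},
    {"xyz":[0,0,0.1],"turn":0,"jaw":200},
  ],
)

```text
clock: 22.58
position: [0.6116, -0.0622, 0.0596]
ee_rot: [0.012, 3.138, -0.007]
force: [-4.3, -0.6, 6.1]
width: 0.383
```

Contact at the expected height (0.0597). Release and withdraw.

arm_command(
  deltas=[
    {"xyz":[0,0,0],"turn":0,"jaw":140},
    {"xyz":[0,0,0],"turn":0,"jaw":60},
    {"xyz":[0,0,0],"turn":0,"jaw":0},
    {"xyz":[0,0,0],"turn":0,"jaw":0},
    {"xyz":[0,0,0],"turn":0,"jaw":0},
  ],
)

```text
clock: 23.0
position: [0.6117, -0.0621, 0.0596]
ee_rot: [0.012, 3.137, -0.007]
force: [0.1, 0.2, -0.6]
width: 0.687
```

arm_command(
  deltas=[
    {"xyz":[0,0,0],"turn":0,"jaw":0},
    {"xyz":[0,0,-0.5],"turn":0,"jaw":0},
    {"xyz":[0,0,-2.5],"turn":0,"jaw":0},
    {"xyz":[0,0,-5],"turn":0,"jaw":0},
    {"xyz":[2,2,-6],"turn":0,"jaw":0},
  ],
)

```text
clock: 23.42
position: [0.5956, -0.0463, 0.1228]
ee_rot: [0.019, 3.131, -0.012]
force: [1.7, -0.2, 0.7]
width: 0.992
```

arm_command(
  deltas=[
    {"xyz":[3,3,0],"turn":0,"jaw":0},
    {"xyz":[6,6,0],"turn":0,"jaw":0},
    {"xyz":[8,9,0],"turn":0,"jaw":0},
    {"xyz":[8,9,0],"turn":0,"jaw":0},
    {"xyz":[8,9,0],"turn":0,"jaw":0},
  ],
)

```text
clock: 23.83
position: [0.5159, 0.047, 0.1218]
ee_rot: [0.012, 3.131, -0.01]
force: [0.5, -0.5, 0.3]
width: 0.999
```

```bash
python3 - <<'E'
from h import *
s=snap('scene','s31');t=snap('top','t31');to((.6118,-.062,.0597))
f=s['frame'][:,:,::-1]; cv2.imwrite('pics/s31c.png',cv2.resize(f[190:290,240:350],None,fx=6,fy=6,interpolation=cv2.INTER_CUBIC))
for n,d in (('top',t),('scene',s)):
    K=d['camera_matrix'];T=d['cam_to_world'];vv,uu=np.mgrid[:384,:512];D=d['depth']
    c=np.stack([(uu-K[0,2])/K[0,0]*D,-(vv-K[1,2])/K[1,1]*D,-D],-1)
    P=c@T[:3,:3].T+T[:3,3]
    r=np.hypot(P[...,0]-.611,P[...,1]+.061)
    m=(r<.041)&(r>.024)&(D>0)&(P[...,2]>.05)&(P[...,2]<.062)
    q=P[m];A=np.c_[q[:,:2]-[.611,-.061],np.ones(len(q))];s_=np.linalg.lstsq(A,q[:,2],rcond=None)[0]
    print(n,len(q),'plane slope,z',s_.round(4))
    m=(r<.015)&(D>0)&(P[...,2]>.06); print('boss',np.median(P[m],0).round(4),m.sum())
    m=(r<.06)&(D>0)&(P[...,2]>.05)&(P[...,2]<.06);q=P[m];print('disc ctr',((q.max(0)+q.min(0))/2).round(4))
E
```

```text
t 23.93 p [0.5175 0.0442 0.1218] F [ 0.2 -0.4 -1. ] w 91.8 j [-0.41  0.38  0.28  1.98 -0.13  0.78  1.5 ] zx [ 0.012  -0.0079]
yaw of tool y vs world y (deg) -0.71
shift cm [ -9.49 -10.45   6.4 ]
top 112 plane slope,z [-0.0107  0.0308  0.0566]
boss [ 0.6123 -0.0677  0.0735] 26
disc ctr [ 0.6138 -0.0821  0.0551]
scene 352 plane slope,z [-0.0001 -0.0017  0.0574]
boss [ 0.6098 -0.0621  0.0754] 81
disc ctr [ 0.6113 -0.0646  0.0553]
```

View pics/s31c.png

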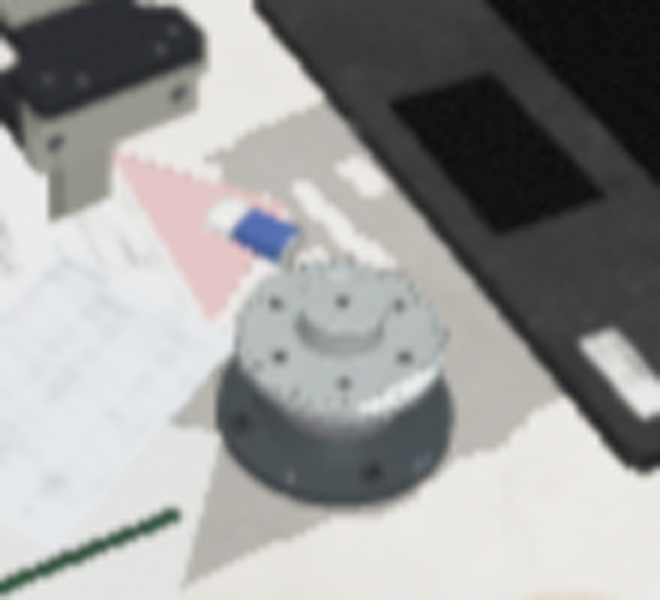

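arm_command(
  deltas=[
    {"xyz":[2,4,0],"turn":0,"jaw":0},
    {"xyz":[3,8,0],"turn":0,"jaw":0},
    {"xyz":[3,11,0],"turn":0,"jaw":0},
    {"xyz":[3,12,0],"turn":0,"jaw":0},
    {"xyz":[3,12,0],"turn":0,"jaw":0},
  ],
)

```text
clock: 24.35
position: [0.4899, 0.1671, 0.1205]
ee_rot: [0.014, 3.129, -0.011]
force: [0.2, -1.5, -0.1]
width: 0.998
```

```bash
python3 - <<'E'
from h import *
t=snap('top','t32');s=snap('scene','s32')
f=t['frame'][:,:,::-1]; cv2.imwrite('pics/t32c.png',cv2.resize(f[160:240,280:380],None,fx=6,fy=6,interpolation=cv2.INTER_CUBIC))
for n,d in (('top',t),('scene',s)):
    K=d['camera_matrix'];T=d['cam_to_world'];vv,uu=np.mgrid[:384,:512];D=d['depth']
    c=np.stack([(uu-K[0,2])/K[0,0]*D,-(vv-K[1,2])/K[1,1]*D,-D],-1)
    P=c@T[:3,:3].T+T[:3,3]
    r=np.hypot(P[...,0]-.611,P[...,1]+.062)
    for a,b,k in ((0,.014,'boss'),(.024,.041,'disc'),(.07,.1,'desk')):
        m=(r<b)&(r>=a)&(D>0); q=P[m]; md=np.median(q[:,2]); q=q[abs(q[:,2]-md)<.006]
        A=np.c_[q[:,:2]-[.611,-.062],np.ones(len(q))]; print(n,k,len(q),np.linalg.lstsq(A,q[:,2],rcond=None)[0].round(4))
E
```

```text
top boss 46 [-0.0306 -0.0706  0.0741]
top disc 236 [ 0.0183 -0.0047  0.0559]
top desk 999 [-0.0046  0.0047  0.0013]
scene boss 70 [ 0.0049 -0.022   0.0754]
scene disc 345 [-0.0002  0.0059  0.0574]
scene desk 1525 [-0.0035  0.0104  0.0032]
```

View pics/t32c.png

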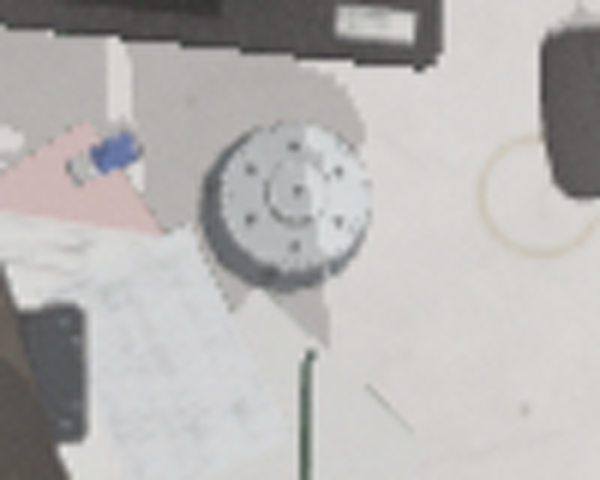

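Relative to the desk, the disc top reads about 54–55 mm and the boss about 72–73 mm. The design values are 55 and 73 mm, so the plate is fully down and flat.

```bash
python3 -c "
from h import *
print(sign_off(), observe()['clock'])"
```

```text
the job is handed in; nothing more can be done
the job is handed in; nothing more can be done
```

The turntable is assembled on its base and the job is handed in. On the spindle, in order, are the lower race, ball cage, upper race and the larger aluminium plate. The gripper is open and well clear. The clock read about 24.5 s of the 99 s allowed.

**Look-alikes:** I left the pink ring, the green plate, the smaller aluminium plate and the 34 mm washer alone.

**Seating:** Each part touched down within about 0.3 mm of its expected height. Contact forces were about 4–14 N.

**Last check:** The final top and scene depth images put the disc's top about 54–55 mm above the desk (design 55 mm) and the boss about 72–73 mm (design 73 mm). The scene camera shows the disc level.

**Disagreements:**
- The scene camera's absolute heights read 2–3 mm high, and it reads the bare desk about 3 mm high too, so I took heights relative to the desk.
- The top camera's plane fit shows a slope of about 1° on the disc. It covers few pixels, and I put it down to noise.
- During the job, the wrist camera and the tool position disagreed by about 1–2 mm sideways. That is within the stated calibration error, so I aligned parts by comparing them within the wrist picture.

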